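# Load the reagent mixer and lock its cover with the R-clip

### The job

Get the mixer ready to run: stand every dark reagent bottle from the bench upright in a pocket of its own in the mixer, then swing the hold-down cover shut over them. Lock the cover by pushing the R-clip's straight leg through the hole in the post until the clip is fully home, lying flat with its bent leg snapped round the post. Leave the tube rack and the white bottle beside the mixer where they are.

Things in the scene. Friction and masses are not known exactly. Their poses are not given: they have to be found in the camera images.
- mixer: Low white bottle mixer fixed to the bench, 226 x 256 mm (x, y) at the foot; origin under its centre, on the bench. Its x is the direction of the post's cross-hole, its y runs from the post to the hinge. On top: teal grid of 6 square pockets (3 along x, 2 along y, pitch 62 mm, each 50 x 50 mm clear, walls 12 mm thick and 18 mm high, their tops 48 mm above the bench).
- post_hole (a point): Centre of the 13 x 13 mm cross-hole through the upright round steel post (28 mm diameter) 95 mm to -y of the mixer's origin, 119.5 mm above the bench; it runs along the mixer's x; the post ends 22 mm above it. The shut cover's metal end pad surrounds the post (40 mm to either side along x), its top 5.5 mm below this point: the clip comes to lie on it.
- cover_hinge (a point): Point on the axis of the cover's hinge (95 mm to +y of the mixer's origin, 110 mm above the bench); the axis runs along the mixer's x.
- cover (a joint): Angle of the hinged hold-down cover: 0 = shut, level over the bottles; it grows as the free end swings up and over towards +y (1.57 = upright, stop at 2.1). Clear plate (170 mm along x) on an aluminium strap, 0.25 kg; a stiff hinge, stays where it is left; swinging it takes about 3 N at the grip.
- cover_grip (a point): Centre of the black grip block at the free end of the cover, 24 mm wide (mixer's x), 32 mm long, 24 mm thick; 230 mm from the hinge axis along the cover and 8 mm off it on its upper face (with the cover shut: 230 mm to the hinge's -y, 118 mm above the bench). Its frame turns with the cover; its x is the mixer's x.
- clip_grip (a point): Centre of the black moulded grip block of the R-clip: 32 mm long (clip x), 20 mm wide (clip y), 24 mm high (12 mm above and below this point). The clip starts flat on the bench, block resting on it. Its frame: x along the straight leg towards its free tip, z up. The clip weighs about 60 g.
- clip_seat (a point): Point on the axis of the R-clip's straight leg (6 mm steel wire) that lies in the middle of the post when the clip is home: 63 mm ahead (clip x), 6 mm to the right (clip -y) and 9 mm below clip_grip; same frame. The straight leg's tip is 40 mm farther ahead.
- clip_bend (a point): Point on the clip between the legs' mouths: 16 mm ahead of clip_seat and 12.5 mm to clip +y, at the narrowest place of the bent leg (6 mm wire, same plane as the straight leg, on its +y side). That leg is sprung (about 2 N), hollow beside clip_seat and flared at its tip (22 mm off the straight leg), so it rides over the post when pushed and snaps round it.
- pocket0 (a point): Centre of the floor of mixer pocket 0: in the mixer's frame x = -62 mm, y = 31 mm, 30 mm above the bench.
- pocket1 (a point): Centre of the floor of mixer pocket 1: in the mixer's frame x = 0 mm, y = 31 mm, 30 mm above the bench.
- pocket2 (a point): Centre of the floor of mixer pocket 2: in the mixer's frame x = 62 mm, y = 31 mm, 30 mm above the bench.
- pocket3 (a point): Centre of the floor of mixer pocket 3: in the mixer's frame x = -62 mm, y = -31 mm, 30 mm above the bench.
- pocket4 (a point): Centre of the floor of mixer pocket 4: in the mixer's frame x = 0 mm, y = -31 mm, 30 mm above the bench.
- pocket5 (a point): Centre of the floor of mixer pocket 5: in the mixer's frame x = 62 mm, y = -31 mm, 30 mm above the bench.
- bottle1_mid (a point): Centre, half-way up, of a dark round reagent bottle, 72 mm tall: body 44 mm diameter and 46 mm high with a tapered shoulder (from 40 mm up), white cap on top 36 mm diameter and 26 mm high; about 0.11 kg, most of it in the lower half. Starts upright on the bench. May be absent.
- bottle2_mid (a point): Centre, half-way up, of a dark round reagent bottle, 72 mm tall: body 44 mm diameter and 46 mm high with a tapered shoulder (from 40 mm up), white cap on top 36 mm diameter and 26 mm high; about 0.11 kg, most of it in the lower half. Starts upright on the bench. May be absent.
- bottle3_mid (a point): Centre, half-way up, of a dark round reagent bottle, 72 mm tall: body 44 mm diameter and 46 mm high with a tapered shoulder (from 40 mm up), white cap on top 36 mm diameter and 26 mm high; about 0.11 kg, most of it in the lower half. Starts upright on the bench. May be absent.
- bottle4_mid (a point): Centre, half-way up, of a dark round reagent bottle, 72 mm tall: body 44 mm diameter and 46 mm high with a tapered shoulder (from 40 mm up), white cap on top 36 mm diameter and 26 mm high; about 0.11 kg, most of it in the lower half. Starts upright on the bench. May be absent.
- bottle5_mid (a point): Centre, half-way up, of a dark round reagent bottle, 72 mm tall: body 44 mm diameter and 46 mm high with a tapered shoulder (from 40 mm up), white cap on top 36 mm diameter and 26 mm high; about 0.11 kg, most of it in the lower half. Starts upright on the bench. May be absent.
- bottle6_mid (a point): Centre, half-way up, of a dark round reagent bottle, 72 mm tall: body 44 mm diameter and 46 mm high with a tapered shoulder (from 40 mm up), white cap on top 36 mm diameter and 26 mm high; about 0.11 kg, most of it in the lower half. Starts upright on the bench. May be absent.
- tube_rack: Bystander: yellow-green tube rack, 50 x 130 x 50 mm with capped tubes; origin under its centre.
- wash_bottle: Bystander: white bottle, 66 mm diameter, 160 mm tall; origin under its centre.
Things that resemble listed ones, but are neither listed nor needed, are in the scene too. What is shaped like the part that bears clip_grip but orange is not meant.

How it is judged:
On the way, in this order (a step that is already met when the one before it is completed fails the run):
1. every bottle that is there stands in a pocket (x of bottle1_mid in the frame of mixer between -0.087 and 0.087 m and y of bottle1_mid in the frame of mixer between -0.056 and 0.056 m and z of bottle1_mid in the frame of mixer between 0.06 and 0.071 m and angle between each of bottle1_mid, bottle2_mid, bottle3_mid, bottle4_mid, bottle5_mid, bottle6_mid's own z axis and vertical below 0.12 rad and x of bottle2_mid in the frame of mixer between -0.087 and 0.087 m and y of bottle2_mid in the frame of mixer between -0.056 and 0.056 m and z of bottle2_mid in the frame of mixer between 0.06 and 0.071 m and x of bottle3_mid in the frame of mixer between -0.087 and 0.087 m and y of bottle3_mid in the frame of mixer between -0.056 and 0.056 m and z of bottle3_mid in the frame of mixer between 0.06 and 0.071 m and x of bottle4_mid in the frame of mixer between -0.087 and 0.087 m and y of bottle4_mid in the frame of mixer between -0.056 and 0.056 m and z of bottle4_mid in the frame of mixer between 0.06 and 0.071 m and x of bottle5_mid in the frame of mixer between -0.087 and 0.087 m and y of bottle5_mid in the frame of mixer between -0.056 and 0.056 m and z of bottle5_mid in the frame of mixer between 0.06 and 0.071 m and x of bottle6_mid in the frame of mixer between -0.087 and 0.087 m and y of bottle6_mid in the frame of mixer between -0.056 and 0.056 m and z of bottle6_mid in the frame of mixer between 0.06 and 0.071 m and value of joint cover above 0.3 rad), for 0.2 s.
2. the cover is shut (value of joint cover below 0.04 rad), for 0.2 s.
At the end, for the whole second after the job is handed in: Every bottle stands upright (within 0.12 rad) on the floor of a pocket, the cover is shut (under 0.04 rad), and the R-clip is home: its seat point within 10 mm of the centre of the post's hole, its leg within 0.22 rad of the hole's direction and its plane within 0.25 rad of level (x of bottle1_mid in the frame of mixer between -0.087 and 0.087 m and y of bottle1_mid in the frame of mixer between -0.056 and 0.056 m and z of bottle1_mid in the frame of mixer between 0.06 and 0.071 m and angle between each of bottle1_mid, bottle2_mid, bottle3_mid, bottle4_mid, bottle5_mid, bottle6_mid's own z axis and vertical below 0.12 rad and x of bottle2_mid in the frame of mixer between -0.087 and 0.087 m and y of bottle2_mid in the frame of mixer between -0.056 and 0.056 m and z of bottle2_mid in the frame of mixer between 0.06 and 0.071 m and x of bottle3_mid in the frame of mixer between -0.087 and 0.087 m and y of bottle3_mid in the frame of mixer between -0.056 and 0.056 m and z of bottle3_mid in the frame of mixer between 0.06 and 0.071 m and x of bottle4_mid in the frame of mixer between -0.087 and 0.087 m and y of bottle4_mid in the frame of mixer between -0.056 and 0.056 m and z of bottle4_mid in the frame of mixer between 0.06 and 0.071 m and x of bottle5_mid in the frame of mixer between -0.087 and 0.087 m and y of bottle5_mid in the frame of mixer between -0.056 and 0.056 m and z of bottle5_mid in the frame of mixer between 0.06 and 0.071 m and x of bottle6_mid in the frame of mixer between -0.087 and 0.087 m and y of bottle6_mid in the frame of mixer between -0.056 and 0.056 m and z of bottle6_mid in the frame of mixer between 0.06 and 0.071 m and value of joint cover below 0.04 rad and distance between clip_seat and post_hole below 0.01 m and angle between the x axis of clip_seat and the x axis of post_hole, either way round below 0.22 rad and angle between the z axis of clip_seat and the z axis of post_hole, either way round below 0.25 rad); the robot touches nothing.
It fails at once if the tube rack is disturbed (distance of tube_rack from where it was at the start of the episode above 0.03 m).
It fails at once if the white bottle is disturbed (distance of wash_bottle from where it was at the start of the episode above 0.03 m).
Of bottle1, bottle2, bottle3, bottle4, bottle5, bottle6 only 4 to 6 are there at a start; the rules pass over those that are not, and their reading is None.
At some moment in a run one of bottle1, bottle2, bottle3, bottle4, bottle5, bottle6, clip may be knocked a few centimetres aside while the robot is not near it.
It also fails if it takes over 210 s, if anything falls off the work surface, if the arm or the gripper's body presses on something with over 40 N, if the wrist force passes 120 N, or if a joint passes its speed limit or range.

### The arm

A 6-joint arm with a two-finger parallel gripper is mounted at the origin on the work surface. World frame = base frame: x ahead of the robot, y to its left, z up, the work surface at z = 0. Lengths are in m, angles in rad, forces in N, time in s.
With the tool pointing down it reaches from about 0.225 to 0.725 m from the base axis. Payload 3.1 kg.
Tool frame: the origin (TCP) lies at the very end of the fingers, on their centre line; the grasp point (between the pads) lies 19 mm behind it; z points along the fingers, y is the line along which they close (so a half turn about z gives the same grasp; the last joint's range is limited). The gripper opens to 85 mm and grips with 20 to 120 N. Pads are 22 mm wide; open, the fingers measure 114 mm over their backs; the gripper's body (76 mm by 85 mm) begins 54 mm behind the grasp point. The pads swing forward as they close: fully open they stand 13 mm farther back than shut.
Start: joints at [-1.325, 0.048, 0.099, 1.622, 0, 1.443], TCP at [0.192, -0.489, 0.231] pointing down, gripper open.
Joint ranges: [-2.91, 2.91], [-0.99, 1.94], [-1.21, 1.42], [-2.12, 2.29], [-1.49, 1.47], [-3.14, 3.14]. Speed limits (rad/s): [2.79, 2.79, 3.14, 3.14, 3.14, 3.14].

### API

Orientations are given as [roll, pitch, yaw] about the fixed x, y, z axes, in that order (R = Rz(yaw) Ry(pitch) Rx(roll)).
In Python, from plant import readout, cams, ticket gives the robot as it stands.
- The arm moves only by the tool servo_tool, never from a script. Its argument "deltas" is a list of rows, each a list of 5 numbers: the shift along the tool's x, y, z each as a share of 30 mm, from -1 to 1, then the turn about the tool's z as a share of 0.12 rad, from -1 to 1, then the opening, from 0 (shut) to 1 (fully open). In form: [[x, y, z, twist, gripper], ...]. A call has 1 to 20 rows; each row shifts and turns the commanded pose from where the row before left it, along the tool's axes as they then stand; what a row does not reach is not made up. A row lasts 1/12 s, in which the tool goes at most 41.7 mm and 7.16 degrees, less where a joint would pass 70% of its speed; a pose out of reach is approached as far as the arm can. A call with a number of a shift or a turn outside -1 to 1 is refused whole. A call with a gripper value outside its range is refused whole. The fingers move at their own pace and stop on an object; "newtons" is the grip in N (left out, the last holds). Time passes only in rows, so rows that do not move let the fingers close. It gives the time, the measured TCP pose, the force, the opening and the grip force at its end, in the units of the state.
- readout.read_state(): the state, without advancing time (a new reading comes with each control period).
- cams.get_image(name): name is "scene" or "side" or "wrist"; returns the picture (400x640x3 uint8, red, green, blue); there is no depth.
- cams.get_calibration(name): a dict with "fx", "fy", "cx", "cy" (pixels), "pose" (4x4, takes a point from camera to world coordinates). Camera axes: x right, y down, z forward; pixel columns grow to the right and rows downward; lengths in m; the calibration is good to about 2 mm. A picture is of the moment at which its call begins: read the wrist's pose just before it. get_calibration takes no time and is no camera call; for the wrist camera it gives the pose at the moment of the call.
- ticket.sign_off(): hands the job in; it is judged then, once.
The state is a dict: "time": time; "joint_positions": joint angles; "joint_vel": joint speeds; "joint_efforts": joint torques, N m; "position": TCP position; "orientation": TCP orientation; "contact_force": force on the tool from outside, world axes, zero at the start; "ft_torque": the same for the moment, N m; "width": finger opening in m; "finger_force": force on a finger pad.
Only numpy, scipy, OpenCV 4.12 (cv2) and the standard library are available. Lean on these libraries where they do the work, as an engineer would, in place of code of your own. Each camera call takes 0.05 s, during which the arm holds its last target. There are 200 camera calls.

## Working session

There is one attempt and no reset: what is moved stays moved. The work goes in short steps, Python scripts to look and compute and a tool call to move; the robot and the scene stay as the last step left them, time stands still between calls to the robot, and variables do not carry over. Pictures are saved under pics/ and viewed, at most 14 in all, crops included, and the job is handed in when it is done.

Besides the shell and the picture viewer there is one more tool, called after ">>>" as name(argument=value, ...), one argument or row to a line, values as JSON. servo_tool: Moves the arm, as the interface text tells. Its arguments: {"type":"object","properties":{"deltas":{"type":"array","items":{"type":"array","items":{"type":"number"}}},"newtons":{"type":"number"}},"required":["deltas"]}

```bash
ls; mkdir -p pics
python3 - <<'E'
from plant import readout,cams
import cv2
s=readout.read_state();print({k:s[k] for k in('time','position','orientation','width')})
for n in('scene','side'):
    cv2.imwrite(f'pics/{n}0.png',cams.get_image(n)[:,:,::-1])
    c=cams.get_calibration(n);print(n,c)
E
```

```text
pics
{'time': 0.0, 'position': array([ 0.19155711, -0.48815398,  0.23009929]), 'orientation': array([-3.13925743e+00, -2.87930974e-04,  3.73838609e-01]), 'width': 0.08527713696851014}
scene {'fx': 414.12944598948684, 'fy': 414.12944598948684, 'cx': 320.4109353515312, 'cy': 199.27171993563215, 'pose': array([[ 0.202452  ,  0.70995822, -0.6745165 ,  1.2180745 ],
       [ 0.97917561, -0.13612663,  0.15061431, -0.05614651],
       [ 0.01511021, -0.69096227, -0.72273288,  0.79230612],
       [ 0.        ,  0.        ,  0.        ,  1.        ]])}
side {'fx': 412.3358809901562, 'fy': 412.3358809901562, 'cx': 322.52060649868434, 'cy': 198.764615568462, 'pose': array([[-0.9357856 ,  0.23305567, -0.26455693,  0.90275123],
       [ 0.35211793,  0.57981162, -0.73473223,  1.01694793],
       [-0.01784033, -0.78070708, -0.62464244,  0.88607231],
       [ 0.        ,  0.        ,  0.        ,  1.        ]])}
```

View pics/scene0.png

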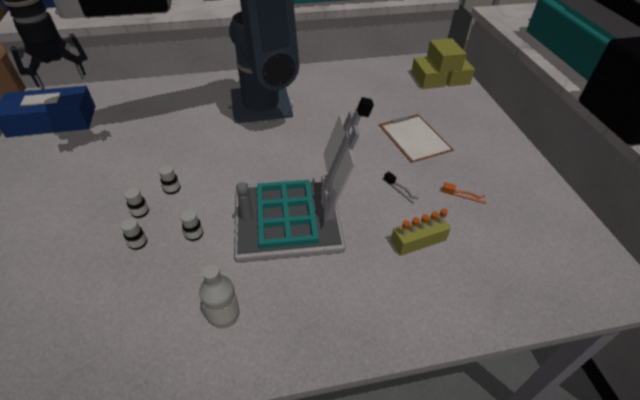

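View pics/side0.png

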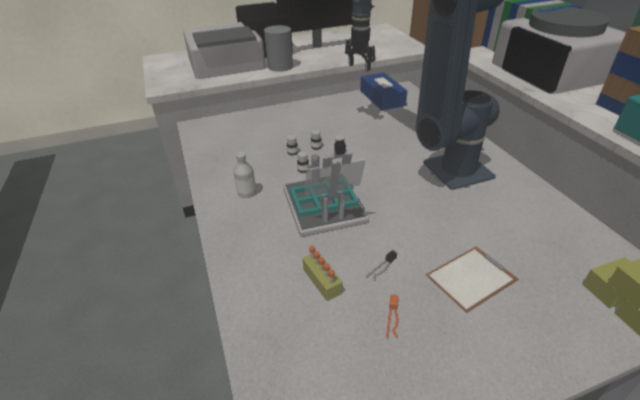

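```bash
cat > h.py <<'E'
import numpy as np,cv2
from plant import readout,cams
def ray(c,u,v):
    P=c['pose'];d=P[:3,:3]@np.array([(u-c['cx'])/c['fx'],(v-c['cy'])/c['fy'],1.]);return P[:3,3],d
def plane(c,u,v,z):
    o,d=ray(c,u,v);return o+d*(z-o[2])/d[2]
def proj(c,p):
    P=c['pose'];q=P[:3,:3].T@(np.asarray(p,float)-P[:3,3]);return np.array([c['cx']+c['fx']*q[0]/q[2],c['cy']+c['fy']*q[1]/q[2]])
def tri(c1,p1,c2,p2):
    A=[];b=[]
    for c,p in((c1,p1),(c2,p2)):
        o,d=ray(c,*p);d=d/np.linalg.norm(d);M=np.eye(3)-np.outer(d,d);A.append(M);b.append(M@o)
    return np.linalg.lstsq(np.vstack(A),np.hstack(b),rcond=None)[0]
E
python3 - <<'E'
import cv2,numpy as np
a=cv2.imread('pics/scene0.png')
def cr(x,y,w,h,s):return cv2.resize(a[y:y+h,x:x+w],None,fx=s,fy=s,interpolation=cv2.INTER_CUBIC)
L=cr(115,160,100,100,3);R=cr(370,160,130,100,3)
M=cr(220,90,160,175,3)
out=np.zeros((600,800,3),np.uint8);out[:300,:300]=L;out[300:,:390]=R;out[:525,300:][:, :]=0
M=cv2.resize(a[165:265,225:355],(500,385),interpolation=cv2.INTER_CUBIC)
out[:300,:300]=L;out[:385,300:]=M;out[385:,:390]=cv2.resize(R,(390,300))[:215]
cv2.imwrite('pics/c1.png',out)
E
```

```text
(no output)
```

View pics/c1.png

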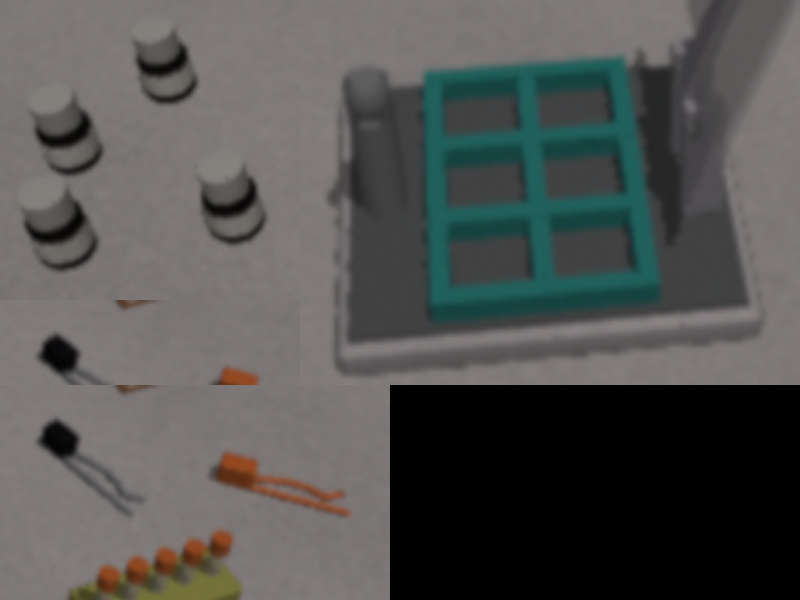

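Run:
```python
from h import *
c=cams.get_calibration('scene');np.set_printoptions(precision=4,suppress=True)
g=[plane(c,*p,.048)for p in((257.5,183.7),(309.8,180.6),(318.6,237.8),(259.3,242.2))]
for q in g:print(q)
o=np.mean(g,0);ym=(g[1]+g[2]-g[0]-g[3]);xm=g[3]+g[2]-g[0]-g[1];print('mix',o,np.arctan2(ym[1],ym[0])-np.pi/2,np.arctan2(xm[1],xm[0]))
im=cv2.imread('pics/scene0.png')
for p in((157,28),(52,98),(45,193),(222,165)):
    print('cap',plane(c,115+p[0]/3,160+p[1]/3,.072))
b=plane(c,390,178.3,.012);t=plane(c,414,202.7,.003);print(b,t,np.arctan2(t[1]-b[1],t[0]-b[0]),np.hypot(*(t-b)[:2]))
for n,p in(('wash',(222,318)),):print(n,plane(c,*p,0))
print('rack',plane(c,420,240,.025))
w=cams.get_calibration('wrist');s=readout.read_state();print(w['pose'],w['fx'],s['position'],s['orientation'])
```

```text
[ 0.4387 -0.0487  0.048 ]
[0.4525 0.0855 0.048 ]
[0.6418 0.0703 0.048 ]
[ 0.6287 -0.0636  0.048 ]
mix [0.5404 0.0109 0.048 ] -0.10028977257819838 -0.07924837366740839
cap [ 0.3679 -0.2701  0.072 ]
cap [ 0.4384 -0.3488  0.072 ]
cap [ 0.5415 -0.3436  0.072 ]
cap [ 0.5379 -0.2141  0.072 ]
[0.4477 0.3106 0.012 ] [0.54   0.3475 0.003 ] 0.380485653611408 0.09934182539283566
wash [ 0.7732 -0.1599  0.    ]
rack [0.676  0.3072 0.025 ]
[[ 0.364  -0.8872 -0.2835  0.2635]
 [-0.9314 -0.3479 -0.1074 -0.4599]
 [-0.0034  0.3031 -0.9529  0.372 ]
 [ 0.      0.      0.      1.    ]] 295.56725168687905 [ 0.1916 -0.4882  0.2302] [-3.1395 -0.0003  0.3738]
```

>>> servo_tool(
  deltas=[
    [0,0,-0.1,1,1],
    [0,0,-0.1,1,1],
    [0,0,-0.1,1,1],
    [0,0,-0.1,1,1],
    [0,0,-0.1,1,1],
    [0,0,-0.1,1,1],
    [0,0,-0.1,1,1],
    [0,0,-0.1,1,1],
    [0,0,-0.1,1,1],
    [0,0,-0.1,1,1],
    [0,0,0,1,1],
    [0,0,0,1,1],
    [0,0,0,1,1],
    [0,0,0,1,1],
    [0,0,0,1,1],
    [0,0,0,1,1],
    [0,0,0,1,1],
    [0,0,0,1,1],
    [0,0,0,1,1],
    [0,0,0,1,1],
  ],
)

```text
time: 1.77
position: [0.0132, -0.4858, 0.2608]
orientation: [-2.997, 0.047, -1.776]
contact_force: [-0.2, -0.3, -0.2]
width: 0.0854
finger_force: 0.0
```

>>> servo_tool(
  deltas=[
    [0,0,0,1,1],
    [0,0,0,1,1],
    [0,0,0,1,1],
    [0,0,0,1,1],
    [0,0,0,1,1],
    [0,0,0,1,1],
    [0,0,0,1,1],
    [0,0,0,1,1],
    [0,0,0,1,1],
    [0,0,0,1,1],
    [0,0,0,1,1],
    [0,0,0,1,1],
    [0,0,0,1,1],
    [0,0,0,1,1],
    [0,0,0,1,1],
    [0,0,0,0.4,1],
  ],
)

```text
time: 3.1
position: [-0.2557, -0.2053, 0.263]
orientation: [-2.901, 0.452, -2.912]
contact_force: [0.3, -0.3, 0.2]
width: 0.0854
finger_force: 0.0
```

>>> servo_tool(
  deltas=[
    [-0.98,-0.95,0,0,1],
    [-0.98,-0.95,0,0,1],
    [-0.98,-0.95,0,0,1],
    [-0.98,-0.95,0,0,1],
    [-0.98,-0.95,0,0,1],
    [-0.98,-0.95,0,0,1],
    [-0.98,-0.95,0,0,1],
    [-0.98,-0.95,0,0,1],
    [-0.98,-0.95,0,0,1],
    [0,0,0,0,1],
    [0,0,0,0,1],
  ],
)

```text
time: 4.02
position: [-0.0584, -0.249, 0.3905]
orientation: [-2.693, 0.408, -2.722]
contact_force: [-0.6, 0.2, 0.1]
width: 0.0852
finger_force: 0.0
```

```bash
cat >> h.py <<'E'
np.set_printoptions(precision=4,suppress=True)
def yaw():return readout.read_state()['orientation'][2]
def togo(p):
    "world shift to point p -> tool-axis shares of 30 mm"
    s=readout.read_state();R=Rot(s['orientation']);return R.T@(np.asarray(p)-s['position'])/.03
def Rot(o):
    from scipy.spatial.transform import Rotation
    return Rotation.from_euler('xyz',o).as_matrix()
def shot(name,f):
    c=cams.get_calibration(name);im=cams.get_image(name);cv2.imwrite(f'pics/{f}.png',im[:,:,::-1]);return c,im
E
python3 - <<'E'
from h import *
s=readout.read_state();print(s['time'],s['position'],s['orientation'],s['joint_positions'])
c,im=shot('wrist','w1')
E
```

```text
4.0167 [-0.0584 -0.249   0.3905] [-2.6926  0.4078 -2.7217] [-2.7227 -0.423  -0.1084  2.2935  0.4487  3.1406]
```

View pics/w1.png

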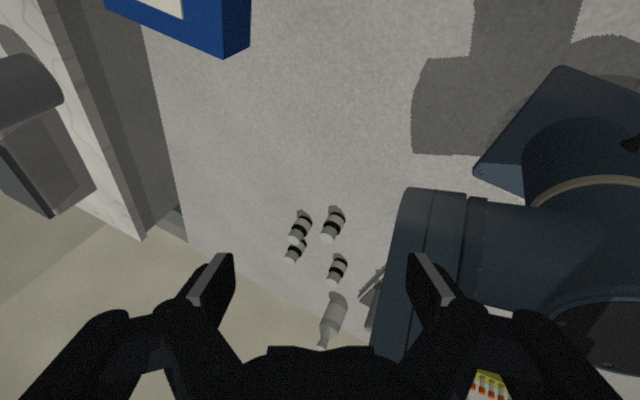

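>>> servo_tool(
  deltas=[
    [0,0,0,-1,1],
    [0,0,0,-1,1],
    [0,0,0,-1,1],
    [0,0,0,-1,1],
    [0,0,0,-1,1],
  ],
)

```text
time: 4.48
position: [-0.0595, -0.249, 0.39]
orientation: [-2.55, 0.102, -2.182]
contact_force: [-0.1, 0.4, 0.3]
width: 0.0855
finger_force: 0.0
```

Run:
```python
from h import *
s=readout.read_state();print(s['time'],s['position'],s['orientation'],s['joint_positions'],Rot(s['orientation'])[:,2])
```

```text
4.4833 [-0.0595 -0.249   0.39  ] [-2.5502  0.1023 -2.1819] [-2.7248 -0.4195 -0.1084  2.2937  0.4484  2.5347] [ 0.5053 -0.2505 -0.8258]
```

Run:
```python
from h import *
s=readout.read_state();p=s['position'];print(togo(p+np.array([.1,-.15,0])),togo(p+np.array([0,0,.1])))
```

```text
[ 2.1711 -4.7722  2.9366] [-0.3404 -1.8487 -2.7527]
```

>>> servo_tool(
  deltas=[
    [0.36,-0.8,0.5,0,1],
    [0.36,-0.8,0.5,0,1],
    [0.36,-0.8,0.5,0,1],
    [0.36,-0.8,0.5,0,1],
    [0.36,-0.8,0.5,0,1],
    [0.36,-0.8,0.5,0,1],
  ],
)

```text
time: 4.98
position: [0.0316, -0.3925, 0.3894]
orientation: [-2.538, 0.102, -2.165]
contact_force: [-0.5, 0.6, -0.6]
width: 0.0855
finger_force: 0.0
```

Run:
```python
from h import *
s=readout.read_state();print(s['time'],s['position'],s['orientation'],s['joint_positions'],Rot(s['orientation'])[:,2])
```

```text
4.9833 [ 0.0316 -0.3925  0.3894] [-2.5375  0.1019 -2.1654] [-2.1654 -0.3395 -0.0396  1.9726  0.6041  3.1416] [ 0.5174 -0.2489 -0.8188]
```

>>> servo_tool(
  deltas=[
    [0,0,0,-1,1],
    [0,0,0,-1,1],
    [0,0,0,-1,1],
    [0,0,0,-1,1],
    [0,0,0,-1,1],
    [0,0,0,-1,1],
    [0,0,0,-1,1],
    [0,0,0,-1,1],
    [0,0,0,-1,1],
    [0,0,0,-1,1],
    [0,0,0,-1,1],
    [0,0,0,-1,1],
    [0,0,0,-1,1],
    [0,0,0,-1,1],
    [0,0,0,-1,1],
    [0,0,0,-1,1],
    [0,0,0,-1,1],
    [0,0,0,-1,1],
    [0,0,0,-1,1],
    [0,0,0,-1,1],
  ],
)

```text
time: 6.65
position: [0.0288, -0.3913, 0.3883]
orientation: [2.742, -0.474, 0.298]
contact_force: [0.5, 0.7, -0.4]
width: 0.0855
finger_force: 0.0
```

>>> servo_tool(
  deltas=[
    [0,0,0,-1,1],
    [0,0,0,-1,1],
    [0,0,0,-1,1],
    [0,0,0,-1,1],
    [0,0,0,-1,1],
    [0,0,0,-1,1],
    [0,0,0,-1,1],
    [0,0,0,-1,1],
    [0,0,0,-1,1],
    [0,0,0,-1,1],
    [0,0,0,-1,1],
    [0,0,0,-1,1],
    [0,0,0,-1,1],
    [0,0,0,-1,1],
    [0,0,0,-1,1],
    [0,0,0,-1,1],
    [0,0,0,-1,1],
    [0,0,0,-1,1],
    [0,0,0,-1,1],
    [0,0,0,-1,1],
  ],
)

```text
time: 8.32
position: [0.0288, -0.3914, 0.3883]
orientation: [3.077, 0.607, 2.58]
contact_force: [0.1, 0.2, 0.6]
width: 0.0855
finger_force: 0.0
```

>>> servo_tool(
  deltas=[
    [0,0,0,-1,1],
    [0,0,0,-1,1],
    [0,0,0,-1,1],
    [0,0,0,-1,1],
    [0,0,0,-1,1],
    [0,0,0,-1,1],
    [0,0,0,-1,1],
    [0,0,0,-1,1],
    [0,0,0,-1,1],
    [0,0,0,-1,1],
    [0,0,0,-1,1],
    [0,0,0,-1,1],
    [0,0,0,-1,1],
    [0,0,0,-1,1],
    [0,0,0,-1,1],
    [0,0,0,-1,1],
  ],
)

```text
time: 9.65
position: [0.1037, -0.4263, 0.3875]
orientation: [-2.601, -0.137, -1.883]
contact_force: [-0.6, -0.8, -1.3]
width: 0.0855
finger_force: 0.0
```

```bash
cat > st.py <<'E'
from h import *
s=readout.read_state();print(s['time'],s['position'],s['orientation'],s['joint_positions'],Rot(s['orientation'])[:,2])
E
python3 st.py
```

```text
9.65 [ 0.1037 -0.4263  0.3875] [-2.6011 -0.1371 -1.8826] [-1.8817 -0.3909 -0.0607  1.7634  0.5404 -3.1406] [ 0.4538 -0.2694 -0.8494]
```

>>> servo_tool(
  deltas=[
    [0,0,0,-1,1],
    [0,0,0,-1,1],
    [0,0,0,-1,1],
    [0,0,0,-1,1],
    [0,0,0,-1,1],
    [0,0,0,-1,1],
    [0,0,0,-1,1],
    [0,0,0,-1,1],
    [0,0,0,-1,1],
    [0,0,0,-1,1],
  ],
)

```text
time: 10.48
position: [0.3481, -0.3786, 0.3867]
orientation: [3.139, -0.502, -0.957]
contact_force: [0.8, -0.8, -0.7]
width: 0.0854
finger_force: 0.0
```

```bash
python3 st.py
python3 - <<'E'
from h import *
print(tri(cams.get_calibration('scene'),(366,106),cams.get_calibration('side'),(340,146)))
E
```

```text
10.4833 [ 0.3481 -0.3786  0.3867] [ 3.1394 -0.5025 -0.9572] [-0.9561 -0.4395 -0.1044  1.4034 -0.0027 -3.1406] [ 0.2755 -0.395  -0.8764]
[0.5517 0.1802 0.3305]
```

Run:
```python
from h import *
print(togo([.33,.30,.40])/24)
```

```text
[-0.6792 -0.5213 -0.3955]
```

>>> servo_tool(
  deltas=[
    [-0.68,-0.52,-0.4,0,1],
    [-0.68,-0.52,-0.4,0,1],
    [-0.68,-0.52,-0.4,0,1],
    [-0.68,-0.52,-0.4,0,1],
    [-0.68,-0.52,-0.4,0,1],
    [-0.68,-0.52,-0.4,0,1],
    [-0.68,-0.52,-0.4,0,1],
    [-0.68,-0.52,-0.4,0,1],
    [-0.68,-0.52,-0.4,0,1],
    [-0.68,-0.52,-0.4,0,1],
    [-0.68,-0.52,-0.4,0,1],
    [-0.68,-0.52,-0.4,0,1],
  ],
)

```text
time: 11.48
position: [0.3377, -0.0377, 0.3957]
orientation: [-3.141, -0.504, -0.961]
contact_force: [1.1, 0.7, -0.3]
width: 0.0853
finger_force: 0.0
```

```bash
python3 st.py;python3 - <<'E'
from h import *
print(togo([.33,.30,.40]))
E
```

```text
11.4833 [ 0.3377 -0.0377  0.3957] [-3.1413 -0.5043 -0.9613] [ 0.0799 -0.6007 -0.1569  1.7425 -0.43   -2.1602] [ 0.2768 -0.396  -0.8755]
[-8.1405 -6.2333 -4.6562]
```

>>> servo_tool(
  deltas=[
    [-0.68,-0.52,-0.39,0,1],
    [-0.68,-0.52,-0.39,0,1],
    [-0.68,-0.52,-0.39,0,1],
    [-0.68,-0.52,-0.39,0,1],
    [-0.68,-0.52,-0.39,0,1],
    [-0.68,-0.52,-0.39,0,1],
    [-0.68,-0.52,-0.39,0,1],
    [-0.68,-0.52,-0.39,0,1],
    [-0.68,-0.52,-0.39,0,1],
    [-0.68,-0.52,-0.39,0,1],
    [-0.68,-0.52,-0.39,0,1],
    [-0.68,-0.52,-0.39,0,1],
  ],
)

```text
time: 12.48
position: [0.3297, 0.3015, 0.3995]
orientation: [3.14, -0.505, -0.96]
contact_force: [0.1, -0.4, -0.1]
width: 0.0851
finger_force: 0.0
```

>>> servo_tool(
  deltas=[
    [0,0,0,1,1],
    [0,0,0,1,1],
    [0,0,0,1,1],
    [0,0,0,1,1],
    [0,0,0,1,1],
    [0,0,0,1,1],
    [0,0,0,1,1],
    [0,0,0,1,1],
    [0,0,0,1,1],
    [0,0,0,1,1],
    [0,0,0,1,1],
    [0,0,0,1,1],
    [0,0,0,1,1],
    [0,0,0,1,1],
    [0,0,0,1,1],
    [0,0,0,1,1],
    [0,0,0,1,1],
    [0,0,0,1,1],
    [0,0,0,1,1],
    [0,0,0,1,1],
  ],
)

```text
time: 14.15
position: [0.33, 0.3, 0.3996]
orientation: [-2.785, 0.366, 2.983]
contact_force: [-0.6, 0.1, -0.2]
width: 0.0852
finger_force: 0.0
```

```bash
python3 st.py
```

```text
14.15 [0.33   0.3    0.3996] [-2.7852  0.3661  2.983 ] [ 0.9148  0.0815  0.3941  2.0494 -0.4795  1.1806] [ 0.2762 -0.3975 -0.8751]
```

>>> servo_tool(
  deltas=[
    [0,0,0,1,1],
    [0,0,0,1,1],
    [0,0,0,1,1],
    [0,0,0,1,1],
    [0,0,0,1,1],
    [0,0,0,1,1],
    [0,0,0,1,1],
    [0,0,0,1,1],
    [0,0,0,1,1],
    [0,0,0,1,1],
    [0,0,0,1,1],
    [0,0,0,1,1],
    [0,0,0,1,1],
    [0,0,0,1,1],
    [0,0,0,1,1],
    [0,0,0,1,1],
    [0,0,0,0.6,1],
  ],
)

```text
time: 15.57
position: [0.3344, 0.2968, 0.3991]
orientation: [2.665, 0.154, 0.901]
contact_force: [0.1, 0.3, 0.2]
width: 0.0856
finger_force: 0.0
```

```bash
python3 st.py
python3 - <<'E'
from h import *
s=readout.read_state();p=s['position'];print(togo(p+.03*np.array([-.57,.82,0])))
E
```

```text
15.5667 [0.3344 0.2968 0.3991] [2.6648 0.1543 0.9006] [ 0.9008  0.0738  0.3874  2.0388 -0.4768  3.1418] [ 0.2749 -0.3921 -0.8779]
[ 0.2851 -0.8291 -0.4782]
```

>>> servo_tool(
  deltas=[
    [0.28,-0.83,-0.48,1,1],
    [0.28,-0.83,-0.48,1,1],
    [0.28,-0.83,-0.48,1,1],
    [0.28,-0.83,-0.48,1,1],
  ],
)

```text
time: 15.9
position: [0.3975, 0.2753, 0.4057]
orientation: [2.785, -0.048, 0.696]
contact_force: [-0.4, 0.0, 0.2]
width: 0.0851
finger_force: 0.0
```

```bash
python3 st.py
python3 - <<'E'
from h import *
s=readout.read_state();p=s['position'];d=Rot(s['orientation'])[:2,2];d=-d/np.hypot(*d);print(d,togo(p+.03*np.array([*d,0])))
E
```

```text
15.9 [0.3975 0.2753 0.4057] [ 2.7847 -0.0476  0.6962] [ 0.6953 -0.0007  0.3665  1.89   -0.3568  3.1406] [ 0.2583 -0.2395 -0.9359]
[-0.7333  0.68  ] [-0.1264 -0.9273 -0.3522]
```

>>> servo_tool(
  deltas=[
    [-0.13,-0.93,-0.35,0,1],
    [-0.13,-0.93,-0.35,0,1],
    [-0.13,-0.93,-0.35,0,1],
  ],
)

```text
time: 16.15
position: [0.361, 0.2993, 0.4066]
orientation: [2.82, -0.045, 0.763]
contact_force: [0.1, 1.3, 0.5]
width: 0.0853
finger_force: 0.0
```

```bash
cat >> st.py <<'E'
p=s['position'];d=Rot(s['orientation'])[:2,2];n=np.hypot(*d);d=-d/n;print('tilt',n,'theta',np.arctan2(-d[0],d[1]),togo(p+.03*np.array([*d,0])))
E
python3 st.py
```

```text
16.15 [0.361  0.2993 0.4066] [ 2.8199 -0.0455  0.7631] [ 0.7621 -0.0288  0.3487  1.9026 -0.3216  3.1406] [ 0.2497 -0.1987 -0.9477]
tilt 0.3190562640201988 theta 0.8986397267214067 [-0.135  -0.9381 -0.3191]
```

>>> servo_tool(
  deltas=[
    [-0.13,-0.94,-0.32,0,1],
    [-0.13,-0.94,-0.32,0,1],
    [-0.13,-0.94,-0.32,0,1],
    [-0.13,-0.94,-0.32,0,1],
    [-0.13,-0.94,-0.32,0,1],
    [-0.13,-0.94,-0.32,0.5,1],
    [-0.13,-0.94,-0.32,0.5,1],
    [-0.13,-0.94,-0.32,0.5,1],
    [-0.13,-0.94,-0.32,0.5,1],
    [-0.13,-0.94,-0.32,0.5,1],
  ],
)

```text
time: 16.98
position: [0.2904, 0.3096, 0.427]
orientation: [3.018, -0.108, 0.752]
contact_force: [0.4, -0.3, -0.2]
width: 0.0854
finger_force: 0.0
```

```bash
python3 st.py
```

```text
16.9833 [0.2904 0.3096 0.427 ] [ 3.0178 -0.1077  0.7524] [ 0.7514 -0.1653  0.2948  1.9231 -0.1237  3.1406] [ 0.1623 -0.0172 -0.9866]
tilt 0.16317607116599334 theta 1.4650882497554483 [-0.6501 -0.7421 -0.1632]
```

>>> servo_tool(
  deltas=[
    [0,0,0,-1,1],
    [0,0,0,-1,1],
    [0,0,0,-1,1],
    [0,0,0,-1,1],
    [0,0,0,-1,1],
    [0,0,0,-0.8,1],
  ],
)

```text
time: 17.48
position: [0.2907, 0.3097, 0.427]
orientation: [2.977, -0.002, 1.448]
contact_force: [0.1, -0.5, -0.2]
width: 0.0856
finger_force: 0.0
```

```bash
python3 st.py;  python3 - <<'E'
from h import *
print(togo([.05,.42,.42]))
E
```

```text
17.4833 [0.2907 0.3097 0.427 ] [ 2.9768 -0.0019  1.448 ] [ 0.752  -0.1645  0.2954  1.923  -0.125   2.439 ] [ 0.163  -0.0182 -0.9865]
tilt 0.16405951539056865 theta 1.459714110947589 [-0.0117 -0.9864 -0.1641]
[ 2.6664 -8.3377 -1.1445]
```

>>> servo_tool(
  deltas=[
    [0.3,-0.93,-0.13,0,1],
    [0.3,-0.93,-0.13,0,1],
    [0.3,-0.93,-0.13,0,1],
    [0.3,-0.93,-0.13,0,1],
    [0.3,-0.93,-0.13,0,1],
    [0.3,-0.93,-0.13,0,1],
    [0.3,-0.93,-0.13,0,1],
    [0.3,-0.93,-0.13,0,1],
    [0.3,-0.93,-0.13,0,1],
  ],
)

```text
time: 18.23
position: [0.0483, 0.4227, 0.4206]
orientation: [2.977, -0.003, 1.443]
contact_force: [0.7, -0.4, 0.8]
width: 0.0856
finger_force: 0.0
```

```bash
python3 st.py
```

```text
18.2333 [0.0483 0.4227 0.4206] [ 2.977  -0.0031  1.4427] [ 1.4211 -0.0634  0.3736  2.0011 -0.1645  3.1197] [ 0.1629 -0.0179 -0.9865]
tilt 0.16386414899311846 theta 1.461354033333994 [-0.0187 -0.9863 -0.1639]
```

>>> servo_tool(
  deltas=[
    [0,-0.99,-0.16,0.3,1],
    [0,-0.99,-0.16,0.5,1],
    [0,-0.99,-0.16,0.8,1],
    [0,-0.99,-0.16,0.8,1],
  ],
)

```text
time: 18.57
position: [0.0592, 0.4152, 0.4236]
orientation: [3.09, -0.035, 1.309]
contact_force: [0.1, 0.1, -1.2]
width: 0.0856
finger_force: 0.0
```

```bash
python3 st.py
```

```text
18.5667 [0.0592 0.4152 0.4236] [ 3.09   -0.0351  1.3094] [ 1.308  -0.1071  0.3479  1.9906 -0.0516  3.1402] [ 0.0589  0.0205 -0.9981]
tilt 0.06233464178458383 theta 1.905530884860512 [-0.5611 -0.8254 -0.0623]
```

>>> servo_tool(
  deltas=[
    [0,0,0,-1,1],
    [0,0,0,-1,1],
    [0,0,0,-1,1],
    [0,0,0,-0.5,1],
  ],
)

```text
time: 18.9
position: [0.0602, 0.4148, 0.4241]
orientation: [3.078, -0.011, 1.732]
contact_force: [0.6, 0.5, 0.3]
width: 0.0856
finger_force: 0.0
```

```bash
python3 st.py;  python3 - <<'E'
from h import *
print(togo([-.10,.39,.42]))
E
```

```text
18.9 [0.0602 0.4148 0.4241] [ 3.0784 -0.0106  1.7324] [ 1.3067 -0.1076  0.3484  1.991  -0.0531  2.7152] [ 0.0606  0.0206 -0.998 ]
tilt 0.06398870444670705 theta 1.8990406947473908 [-0.1658 -0.9841 -0.064 ]
[ 0.0426 -5.4016 -0.2051]
```

>>> servo_tool(
  deltas=[
    [0,-0.95,0,0,1],
    [0,-0.95,0,0,1],
    [0,-0.95,0,0,1],
    [0,-0.95,0,0,1],
    [0,-0.95,0,0,1],
  ],
)

```text
time: 19.32
position: [-0.0814, 0.3923, 0.415]
orientation: [3.079, -0.011, 1.727]
contact_force: [-0.6, 0.4, 0.3]
width: 0.0851
finger_force: 0.0
```

```bash
python3 st.py
```

```text
19.3167 [-0.0814  0.3923  0.415 ] [ 3.0788 -0.0111  1.7273] [ 1.6568 -0.1426  0.2969  1.9948 -0.0619  3.071 ] [ 0.0603  0.0207 -0.998 ]
tilt 0.0637136139065516 theta 1.9018035415946766 [-0.1736 -0.9827 -0.0637]
```

>>> servo_tool(
  deltas=[
    [0,-0.99,0,0.6,1],
    [0,-0.99,0,0.8,1],
    [0,-0.99,0,0.8,1],
  ],
)

```text
time: 19.57
position: [-0.0738, 0.387, 0.411]
orientation: [-3.12, -0.019, 1.572]
contact_force: [0.0, 0.3, 0.4]
width: 0.0854
finger_force: 0.0
```

```bash
python3 st.py
```

```text
19.5667 [-0.0738  0.387   0.411 ] [-3.1195 -0.0194  1.5722] [ 1.5708 -0.1771  0.2593  1.9879  0.0221  3.1401] [-0.0221  0.0194 -0.9996]
tilt 0.02936110891789199 theta -2.2904417616730743 [-0.6601  0.7506 -0.0294]
```

>>> servo_tool(
  deltas=[
    [0,0,0,-1,1],
    [0,0,0,-1,1],
    [0,0,0,-1,1],
    [0,0,0,-1,1],
    [0,0,0,-1,1],
    [0,0,0,-1,1],
    [0,0,0,-1,1],
    [0,0,0,-1,1],
    [0,0,0,-1,1],
    [0,0,0,-1,1],
    [0,0,0,-1,1],
    [0,0,0,-1,1],
    [0,0,0,-1,1],
    [0,0,0,-1,1],
    [0,0,0,-1,1],
    [0,0,0,-1,1],
    [0,0,0,-1,1],
    [0,0,0,-1,1],
    [0,0,0,-1,1],
    [0,0,0,-0.6,1],
  ],
)

```text
time: 21.23
position: [-0.0723, 0.3872, 0.4113]
orientation: [3.113, -0.001, -2.356]
contact_force: [-0.4, 0.1, 0.5]
width: 0.0855
finger_force: 0.0
```

```bash
python3 st.py;  python3 - <<'E'
from h import *
a=togo([.30,.25,.40]);b=togo([.36,-.12,.40]);c=togo([.48,-.27,.30]);print(a,b-a,c-b)
E
```

```text
21.2333 [-0.0723  0.3872  0.4113] [ 3.1132 -0.0006 -2.3564] [ 1.568  -0.177   0.2601  1.9883  0.0205  0.783 ] [-0.0204  0.0197 -0.9996]
tilt 0.028368282742080295 theta -2.33698090931298 [-0.0194 -0.9994 -0.0284]
[ -5.5433 -12.0134   0.0321] [  7.3044 -10.1329  -0.2835] [ 0.7038 -6.4561  3.1519]
```

>>> servo_tool(
  deltas=[
    [-0.43,-0.92,0,0,1],
    [-0.43,-0.92,0,0,1],
    [-0.43,-0.92,0,0,1],
    [-0.43,-0.92,0,0,1],
    [-0.43,-0.92,0,0,1],
    [-0.43,-0.92,0,0,1],
    [-0.43,-0.92,0,0,1],
    [-0.43,-0.92,0,0,1],
    [-0.43,-0.92,0,0,1],
    [-0.43,-0.92,0,0,1],
    [-0.43,-0.92,0,0,1],
    [-0.43,-0.92,0,0,1],
    [-0.43,-0.92,0,0,1],
  ],
)

```text
time: 22.32
position: [0.3001, 0.2495, 0.4012]
orientation: [3.114, 0.0, -2.362]
contact_force: [0.8, 1.1, 1.1]
width: 0.0854
finger_force: 0.0
```

>>> servo_tool(
  deltas=[
    [0.61,-0.84,0,0,1],
    [0.61,-0.84,0,0,1],
    [0.61,-0.84,0,0,1],
    [0.61,-0.84,0,0,1],
    [0.61,-0.84,0,0,1],
    [0.61,-0.84,0,0,1],
    [0.61,-0.84,0,0,1],
    [0.61,-0.84,0,0,1],
    [0.61,-0.84,0,0,1],
    [0.61,-0.84,0,0,1],
    [0.61,-0.84,0,0,1],
    [0.61,-0.84,0,0,1],
    [0.1,-0.92,0.45,0,1],
    [0.1,-0.92,0.45,0,1],
    [0.1,-0.92,0.45,0,1],
    [0.1,-0.92,0.45,0,1],
    [0.1,-0.92,0.45,0,1],
    [0.1,-0.92,0.45,0,1],
    [0.1,-0.92,0.45,0,1],
    [0,0,0,0,1],
  ],
)

```text
time: 23.98
position: [0.4752, -0.2718, 0.2868]
orientation: [3.108, -0.003, -2.364]
contact_force: [-0.6, 0.0, -2.0]
width: 0.0855
finger_force: 0.0
```

```bash
python3 st.py; python3 -c "
from h import *
shot('wrist','w2')"
```

```text
23.9833 [ 0.4752 -0.2718  0.2868] [ 3.1078 -0.0025 -2.3638] [-0.6435  0.1688  0.3412  1.777   0.0025 -1.4213] [-0.0255  0.0223 -0.9994]
tilt 0.03390622685672206 theta -2.28908208000505 [-0.0746 -0.9966 -0.0339]
```

View pics/w2.png

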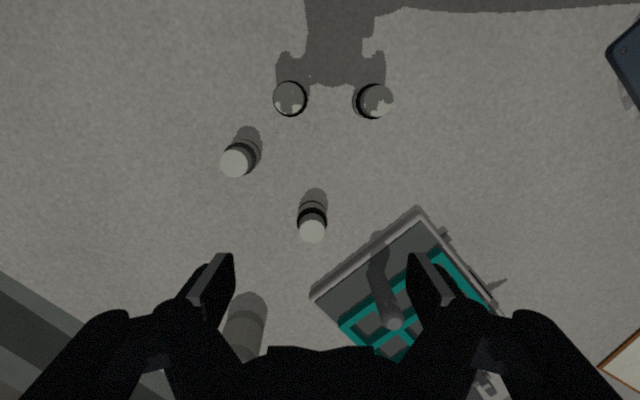

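Run:
```python
from h import *
c=cams.get_calibration('wrist')
for p in((289,98),(374,101),(235,163),(312,231)):
    q=plane(c,*p,.072);print(p,q,togo([q[0],q[1],.12]))
print('post',plane(c,394,324,.1415))
```

```text
(289, 98) [ 0.4326 -0.3495  0.072 ] [ 2.8338 -1.1053  5.6043]
(374, 101) [ 0.366  -0.2772  0.072 ] [2.7224 2.1679 5.7154]
(235, 163) [ 0.5335 -0.3454  0.072 ] [ 0.3429 -3.3664  5.5226]
(312, 231) [ 0.5335 -0.2153  0.072 ] [-2.7008 -0.2797  5.6218]
post [ 0.5312 -0.0816  0.1415]
```

>>> servo_tool(
  deltas=[
    [-0.7,-0.1,0.9,0,1],
    [-0.7,-0.1,0.9,0,1],
    [-0.7,-0.1,0.9,0,1],
    [-0.65,-0.1,0.9,0,1],
    [0,0,0.6,0,1],
    [0,0,0,0,1],
  ],
)

```text
time: 24.53
position: [0.5366, -0.2143, 0.1623]
orientation: [3.106, -0.003, -2.359]
contact_force: [-1.1, 0.6, -0.3]
width: 0.0853
finger_force: 0.0
```

```bash
python3 st.py
python3 - <<'E'
from h import *
s=readout.read_state();c,im=shot('wrist','w3');print(proj(c,s['position']),proj(c,[.535,-.215,.072]),togo([.535,-.215,.045]))
E
```

```text
24.5333 [ 0.5366 -0.2143  0.1623] [ 3.1057 -0.0032 -2.3594] [-0.5     0.2195  0.1508  1.5374  0.0072 -1.2823] [-0.0275  0.0233 -0.9994]
tilt 0.03604602324916093 theta -2.271870008439228 [-0.0874 -0.9955 -0.036 ]
[319.1787 256.5991] [316.2031 201.644 ] [ 0.0316 -0.0634  4.0017]
```

View pics/w3.png

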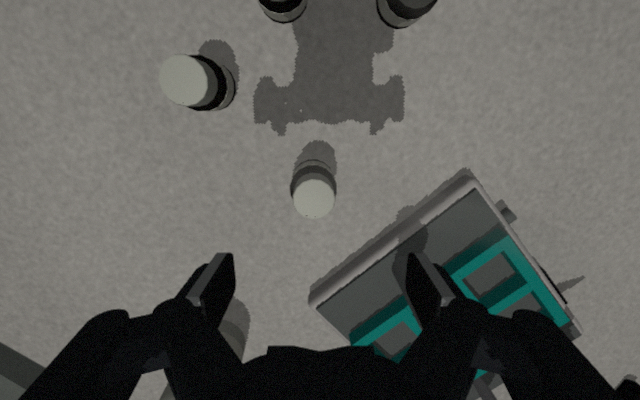

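```bash
cat >> h.py <<'E'
def cap(im,c,g,z=.072):
    "centre of bright cap disc nearest to guess pixel"
    m=(im.min(2)>125).astype(np.uint8);m=cv2.morphologyEx(m,cv2.MORPH_OPEN,np.ones((5,5)))
    cs,_=cv2.findContours(m,cv2.RETR_EXTERNAL,cv2.CHAIN_APPROX_NONE)
    cs=[k for k in cs if cv2.contourArea(k)>150]
    r=[]
    for k in cs:
        (u,v),R=cv2.minEnclosingCircle(k);r.append((np.hypot(u-g[0],v-g[1]),u,v,R,cv2.contourArea(k)/(3.14*R*R)))
    r.sort();return r[0][1:],plane(c,r[0][1],r[0][2],z)
E
python3 - <<'E'
from h import *
im=cv2.imread('pics/w3.png')[:,:,::-1];c=cams.get_calibration('wrist')
r,q=cap(im,c,(314,198));print(r,q,togo([q[0],q[1],.045]));print(cap(im,c,(186,81)))
E
```

```text
(313.3581848144531, 199.99090576171875, 20.28240394592285, 0.8902855745049291) [ 0.5372 -0.2184  0.072 ] [ 0.061  -0.1962  3.9975]
((185.41787719726562, 80.53102111816406, 24.052288055419922, 0.7709756686006629), array([ 0.5366, -0.3495,  0.072 ]))
```

>>> servo_tool(
  deltas=[
    [0.06,-0.1,0.9,0,1],
    [0,-0.08,0.9,0,1],
    [0,0,0.9,0,1],
    [0,0,0.9,0,1],
    [0,0,0.33,0,1],
    [0,0,0,0,1],
    [0,0,0,0,0.2],
    [0,0,0,0,0.2],
    [0,0,0,0,0.2],
    [0,0,0,0,0.2],
    [0,0,0,0,0.2],
    [0,0,0,0,0.2],
  ],
  newtons=35,
)

```text
time: 25.58
position: [0.5402, -0.2208, 0.0508]
orientation: [3.117, 0.0, -2.362]
contact_force: [-0.7, 0.7, 6.6]
width: 0.0348
finger_force: 34.2
```

```bash
python3 st.py
python3 - <<'E'
from h import *
def mx(x,y,o=(.540,.011),a=-.088):return np.array([o[0]+x*np.cos(a)-y*np.sin(a),o[1]+x*np.sin(a)+y*np.cos(a)])
for i,(x,y) in enumerate([(-.062,.031),(0,.031),(.062,.031),(-.062,-.031),(0,-.031),(.062,-.031)]):q=mx(x,y);print(i,q,togo([*q,.18]))
E
```

```text
25.5833 [ 0.5402 -0.2208  0.0508] [ 3.1168  0.0001 -2.3621] [-0.5067  0.2597 -0.0248  1.3101  0.0071 -1.2863] [-0.0174  0.0177 -0.9997]
tilt 0.02481326960857274 theta -2.367243499909149 [ 0.0051 -0.9997 -0.0248]
0 [0.481  0.0473] [-4.8774  7.8488 -4.1134]
1 [0.5427 0.0419] [-6.214   6.273  -4.1524]
2 [0.6045 0.0364] [-7.5506  4.6973 -4.1913]
3 [ 0.4755 -0.0144] [-3.3012  6.5127 -4.1468]
4 [ 0.5373 -0.0199] [-4.6378  4.9369 -4.1857]
5 [ 0.599  -0.0253] [-5.9744  3.3611 -4.2247]
```

>>> servo_tool(
  deltas=[
    [0,0,-0.9,0,0.2],
    [0,0,-0.9,0,0.2],
    [0,0,-0.9,0,0.2],
    [0,0,-0.9,0,0.2],
    [0,0,-0.9,0,0.2],
    [0,0,-0.3,0,0.2],
    [-0.84,0.52,0,0,0.2],
    [-0.84,0.52,0,0,0.2],
    [-0.84,0.52,0,0,0.2],
    [-0.84,0.52,0,0,0.2],
    [-0.84,0.52,0,0,0.2],
    [-0.84,0.52,0,0,0.2],
    [-0.84,0.52,0,0,0.2],
    [-0.84,0.52,0,0,0.2],
    [-0.84,0.52,0,0,0.2],
    [0,0,0,0,0.2],
  ],
)

```text
time: 26.92
position: [0.6049, 0.0417, 0.1945]
orientation: [3.111, 0.001, -2.356]
contact_force: [0.4, -0.4, -1.5]
width: 0.0352
finger_force: 35.4
```

```bash
python3 st.py
python3 - <<'E'
from h import *
s=readout.read_state();c,im=shot('wrist','w4')
for p in([.6045,.0364,.102],[.6045,.0364,.03]):print(proj(c,p))
import pickle;pickle.dump(c,open('c4.pkl','wb'))
E
```

```text
26.9167 [0.6049 0.0417 0.1945] [ 3.1105  0.0008 -2.3564] [-0.0529  0.2814  0.2885  1.6004  0.0214 -0.8384] [-0.0214  0.0225 -0.9995]
tilt 0.031089939239247234 theta -2.3818572734094396 [ 0.0255 -0.9992 -0.0311]
[311.7202 197.6089]
[311.3693 177.2262]
```

View pics/w4.png

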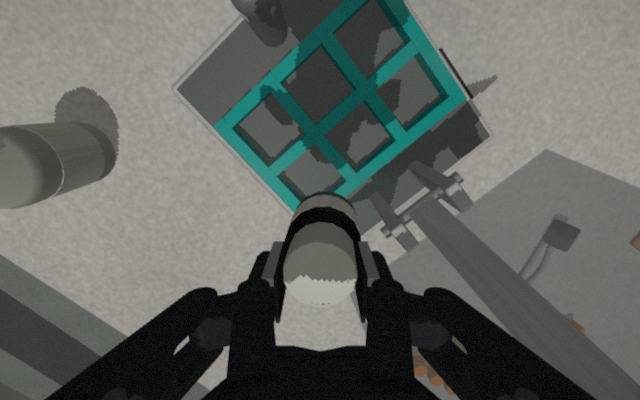

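Run:
```python
from h import *
import pickle;c=pickle.load(open('c4.pkl','rb'))
im=cv2.imread('pics/w4.png');hsv=cv2.cvtColor(im,cv2.COLOR_BGR2HSV)
m=cv2.inRange(hsv,(80,110,60),(100,255,255))
k,_=cv2.findContours(m,cv2.RETR_EXTERNAL,cv2.CHAIN_APPROX_NONE);k=max(k,key=cv2.contourArea)
h=cv2.convexHull(k).reshape(-1,2);l=h[h[:,0].argmin()];r=h[h[:,0].argmax()];print(l,r)
L=plane(c,*l,.048);R=plane(c,*r,.048);print(L,R,(L+R)/2,np.linalg.norm(L-R),np.hypot(.198,.136))
d=R-L;print('yaw',np.arctan2(d[1],d[0])-np.arctan2(.136,-.198))
# inner pocket holes: centroids at floor-visible holes
holes,_=cv2.findContours(cv2.bitwise_not(m),cv2.RETR_LIST,cv2.CHAIN_APPROX_NONE)
for q in holes:
    a=cv2.contourArea(q)
    if 800<a<6000:
        M=cv2.moments(q);u,v=M['m10']/a,M['m01']/a;print(round(a),round(u),round(v),plane(c,u,v,.045))
print('post',plane(c,257,4,.1415))
```

```text
[214 127] [465  97]
[ 0.6309 -0.0658  0.048 ] [0.4456 0.082  0.048 ] [0.5383 0.0081 0.048 ] 0.2370211745144035 0.24020824298928628
yaw -0.07139338473229584
2448 359 136 [0.5399 0.0379 0.045 ]
2494 270 129 [ 0.5958 -0.0279  0.045 ]
2532 409 94 [0.4803 0.0431 0.045 ]
2954 318 84 [ 0.5349 -0.0232  0.045 ]
3216 370 36 [ 0.4741 -0.0189  0.045 ]
post [ 0.5351 -0.0754  0.1415]
```

Run:
```python
from h import *
print(togo([.6015,.0338,.112]))
```

```text
[ 0.1895 -0.1336  2.7467]
```

>>> servo_tool(
  deltas=[
    [0.1,-0.07,0.7,0,0.2],
    [0.09,-0.06,0.7,0,0.2],
    [0,0,0.7,0,0.2],
    [0,0,0.65,0,0.2],
    [0,0,0,0,0.2],
    [0,0,0,0,0.2],
  ],
)

```text
time: 27.47
position: [0.5998, 0.0302, 0.1112]
orientation: [3.11, -0.005, -2.363]
contact_force: [0.6, -0.5, -1.5]
width: 0.035
finger_force: 35.3
```

```bash
python3 st.py
python3 - <<'E'
from h import *
c,im=shot('wrist','w5')
for dx,dy in((-.025,-.025),(.025,-.025),(.025,.025),(-.025,.025)):
    a=-.08;q=[.6015+dx*np.cos(a)-dy*np.sin(a),.0338+dx*np.sin(a)+dy*np.cos(a),.048];print(proj(c,q))
a=im[120:330,200:440,::-1];cv2.imwrite('pics/w5c.png',cv2.resize(a,None,fx=2.8,fy=2.8,interpolation=cv2.INTER_CUBIC))
print(proj(c,[.6015,.0338,.03+.04]))
E
```

```text
27.4667 [0.5998 0.0302 0.1112] [ 3.1104 -0.0046 -2.3631] [-0.0703  0.2777  0.1187  1.4382  0.0172 -0.849 ] [-0.0251  0.019  -0.9995]
tilt 0.03151161844056394 theta -2.217838525276813 [-0.1448 -0.989  -0.0315]
[322.0199 173.3774]
[270.7937 217.1625]
[315.357  261.9926]
[365.4718 222.3833]
[319.4191 231.7796]
```

View pics/w5c.png

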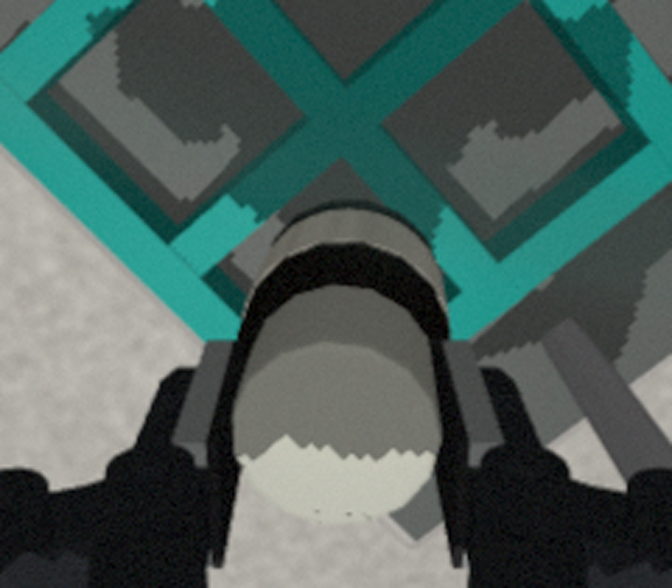

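Run:
```python
from h import *
c=cams.get_calibration('wrist')
for z in(.061,.066):print(proj(c,[.5864,.0191,z]),plane(c,323,192.5,z)+np.array([.0156,.0154,0]))
print(togo([.602,.0345,.0808]))
```

```text
[320.7037 195.4257] [0.5994 0.0342 0.061 ]
[320.9384 197.5953] [0.5985 0.033  0.066 ]
[-0.1189  0.0526  1.0818]
```

>>> servo_tool(
  deltas=[
    [-0.09,-0.07,0,0,0.2],
    [0,0,0.3,0,0.2],
    [0,0,0.3,0,0.2],
    [0,0,0.3,0,0.2],
    [0,0,0.05,0,0.2],
    [0,0,0,0,0.2],
  ],
)

```text
time: 28.02
position: [0.6038, 0.032, 0.0833]
orientation: [3.112, -0.002, -2.362]
contact_force: [0.2, 0.2, -1.2]
width: 0.0349
finger_force: 35.3
```

```bash
python3 st.py; python3 -c "
from h import *
print(readout.read_state()['contact_force'])"
```

```text
28.0167 [0.6038 0.032  0.0833] [ 3.1124 -0.0023 -2.3621] [-0.0671  0.295   0.084   1.3832  0.0176 -0.8468] [-0.0222  0.0191 -0.9996]
tilt 0.029301108792585403 theta -2.2821231184401154 [-0.0799 -0.9964 -0.0293]
[ 0.2035  0.1707 -1.2221]
```

>>> servo_tool(
  deltas=[
    [0,0,0,0,0.7],
    [0,0,0,0,0.7],
    [0,0,0,0,0.7],
    [0,0,0,0,0.7],
    [0,0,-0.7,0,0.7],
    [0,0,-0.9,0,0.7],
    [0,0,-0.9,0,0.8],
    [0,0,-0.9,0,0.9],
    [0,0,-0.7,0,1],
    [0,0,0,0,1],
  ],
)

```text
time: 28.85
position: [0.6099, 0.0293, 0.2148]
orientation: [3.122, 0.006, -2.362]
contact_force: [-0.1, -0.5, 1.3]
width: 0.0851
finger_force: 0.0
```

```bash
python3 st.py
python3 - <<'E'
from h import *
c,im=shot('wrist','w6');print(proj(c,[.602,.0345,.102]),cap(im,c,proj(c,[.602,.0345,.102]),.102))
print(togo([.5366,-.3475,.16]))
E
```

```text
28.85 [0.6099 0.0293 0.2148] [ 3.1223  0.0064 -2.3622] [-0.0709  0.2831  0.3312  1.6291  0.0175 -0.8504] [-0.009   0.0182 -0.9998]
tilt 0.020328755292297128 theta -2.681759094412825 [ 0.3141 -0.9492 -0.0203]
[327.228  192.2655] ((329.0269775390625, 190.3520050048828, 18.616634368896484, 0.9184400463415621), array([0.5996, 0.0344, 0.102 ]))
[10.5565 -7.2744  1.533 ]
```

>>> servo_tool(
  deltas=[
    [0.88,-0.6,0,0,1],
    [0.88,-0.6,0,0,1],
    [0.88,-0.6,0,0,1],
    [0.88,-0.6,0,0,1],
    [0.88,-0.6,0,0,1],
    [0.88,-0.6,0,0,1],
    [0.88,-0.6,0,0,1],
    [0.88,-0.6,0,0,1],
    [0.88,-0.6,0,0,1],
    [0.88,-0.6,0.3,0,1],
    [0.88,-0.6,0.5,0,1],
    [0.88,-0.6,0.6,0,1],
    [0,0,0,0,1],
    [0,0,0,0,1],
  ],
)

```text
time: 30.07
position: [0.5302, -0.3463, 0.1561]
orientation: [3.107, -0.002, -2.366]
contact_force: [-0.4, 0.7, -0.1]
width: 0.0854
finger_force: 0.0
```

```bash
cat > look.py <<'E'
from h import *
import sys
x,y=map(float,sys.argv[1:3]);s=readout.read_state();c,im=shot('wrist','l%d'%(100*s['time']))
r,q=cap(im,c,proj(c,[x,y,.072]));print(s['time'],s['position'],s['orientation'],'\n',r,q,togo([q[0],q[1],.049]))
E
python3 look.py .5366 -.3475
```

```text
30.0667 [ 0.5302 -0.3463  0.1561] [ 3.107  -0.0015 -2.3655] 
 (305.3333435058594, 209.3333282470703, 17.950641632080078, 0.6760308269863924) [ 0.5383 -0.3502  0.072 ] [-0.0558 -0.3928  3.6178]
```

>>> servo_tool(
  deltas=[
    [-0.03,-0.19,0.8,0,1],
    [0,-0.18,0.9,0,1],
    [0,0,0.9,0,1],
    [0,0,0.9,0,1],
    [0,0,0.1,0,1],
    [0,0,0,0,1],
    [0,0,0,0,0.2],
    [0,0,0,0,0.2],
    [0,0,0,0,0.2],
    [0,0,0,0,0.2],
    [0,0,0,0,0.2],
    [0,0,0,0,0.2],
  ],
)

```text
time: 31.12
position: [0.5398, -0.3519, 0.0543]
orientation: [3.117, -0.0, -2.362]
contact_force: [0.3, 0.9, 6.1]
width: 0.0349
finger_force: 34.5
```

>>> servo_tool(
  deltas=[
    [0,0,-0.9,0,0.2],
    [0,0,-0.9,0,0.2],
    [0,0,-0.9,0,0.2],
    [0,0,-0.9,0,0.2],
    [0,0,-0.9,0,0.2],
    [0,0,-0.4,0,0.2],
    [0,0,0,0,0.2],
  ],
)

```text
time: 31.7
position: [0.5434, -0.3554, 0.2037]
orientation: [3.122, -0.0, -2.362]
contact_force: [0.7, -0.6, 0.2]
width: 0.0343
finger_force: 35.2
```

```bash
python3 st.py
python3 - <<'E'
from h import *
c,im=shot('wrist','w7')
print(togo([.480,.044,.19]))
print(cap(im,c,proj(c,[.366,-.2772,.072])),cap(im,c,proj(c,[.4326,-.3495,.072])))
E
```

```text
31.7 [ 0.5434 -0.3554  0.2037] [ 3.1221 -0.0002 -2.3625] [-0.6834  0.4033  0.4605  1.6474  0.0019 -1.4625] [-0.0138  0.0137 -0.9998]
tilt 0.019459473858702083 theta -2.354344533392027 [-0.0081 -0.9998 -0.0195]
[-7.8545 10.917   0.617 ]
((413.0, 107.0, 15.297158241271973, 0.3293549533184474), array([ 0.4293, -0.3474,  0.072 ])) ((413.0, 107.0, 15.297158241271973, 0.3293549533184474), array([ 0.4293, -0.3474,  0.072 ]))
```

>>> servo_tool(
  deltas=[
    [-0.6,0.83,-0.4,0,0.2],
    [-0.6,0.83,0,0,0.2],
    [-0.6,0.83,0,0,0.2],
    [-0.6,0.83,0,0,0.2],
    [-0.6,0.83,0,0,0.2],
    [-0.6,0.83,0,0,0.2],
    [-0.6,0.83,0,0,0.2],
    [-0.6,0.83,0,0,0.2],
    [-0.6,0.83,0,0,0.2],
    [-0.6,0.83,0,0,0.2],
    [-0.6,0.83,0,0,0.2],
    [-0.6,0.83,0,0,0.2],
    [-0.6,0.83,0,0,0.2],
    [0,0,0.9,0,0.2],
    [0,0,0.9,0,0.2],
    [0,0,0.9,0,0.2],
    [0,0,0,0,0.2],
    [0,0,0,0,0.2],
  ],
)

```text
time: 33.25
position: [0.4763, 0.0423, 0.1351]
orientation: [3.108, -0.006, -2.362]
contact_force: [0.1, -0.1, -0.4]
width: 0.0351
finger_force: 35.3
```

```bash
python3 st.py
python3 - <<'E'
from h import *
c,im=shot('wrist','w8')
print(togo([.482,.0426,.085]))
for dx,dy in((-.025,-.025),(.025,-.025),(.025,.025),(-.025,.025)):
    a=-.085;q=[.480+dx*np.cos(a)-dy*np.sin(a),.0435+dx*np.sin(a)+dy*np.cos(a),.048];print(proj(c,q))
a=im[120:330,200:440,::-1];cv2.imwrite('pics/w8c.png',cv2.resize(a,None,fx=2.8,fy=2.8,interpolation=cv2.INTER_CUBIC))
E
```

```text
33.25 [0.4763 0.0423 0.1351] [ 3.1079 -0.0064 -2.3621] [-0.0635 -0.0432 -0.1837  1.4597  0.0176 -0.8432] [-0.0282  0.0195 -0.9994]
tilt 0.03429754112869171 theta -2.1747130695930834 [-0.1862 -0.9819 -0.0343]
[-0.1049 -0.1258  1.7482]
[316.9123 166.6393]
[270.4103 206.3354]
[310.7659 247.9182]
[356.3003 211.6623]
```

View pics/w8c.png

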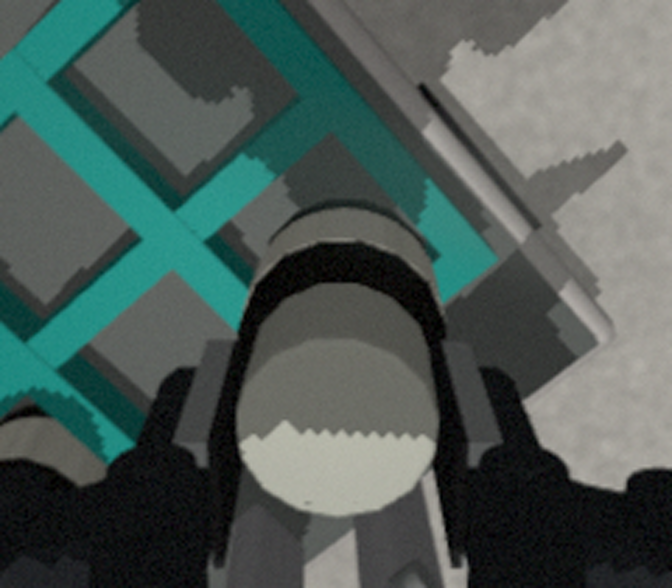

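Run:
```python
from h import *
c=cams.get_calibration('wrist')
b=plane(c,323,192.5,.081)+np.array([.0156,.0154,0]);print(b);d=np.array([.479,.0445])-b[:2];y=-2.362
print(d, (d@[np.cos(y),np.sin(y)])/.03,(d@[np.sin(y),-np.cos(y)])/.03)
```

```text
[0.4772 0.047  0.081 ]
[ 0.0018 -0.0025] 0.015585323902416504 -0.10143087281705776
```

>>> servo_tool(
  deltas=[
    [-0.05,-0.13,0,0,0.2],
    [0,0,0.6,0,0.2],
    [0,0,0.4,0,0.2],
    [0,0,0.3,0,0.2],
    [0,0,0.3,0,0.2],
    [0,0,0.05,0,0.2],
    [0,0,0,0,0.2],
  ],
)

```text
time: 33.88
position: [0.4816, 0.0413, 0.0883]
orientation: [3.113, -0.002, -2.362]
contact_force: [-0.6, -0.3, -0.9]
width: 0.0347
finger_force: 35.4
```

```bash
python3 st.py
```

```text
33.8833 [0.4816 0.0413 0.0883] [ 3.1126 -0.0021 -2.3622] [-0.0649 -0.0194 -0.254   1.3592  0.0177 -0.8445] [-0.0219  0.0191 -0.9996]
tilt 0.029083370351560958 theta -2.2889605824258443 [-0.0732 -0.9969 -0.0291]
```

>>> servo_tool(
  deltas=[
    [0,0,0.1,0,0.2],
    [0,0,0,0,0.7],
    [0,0,0,0,0.7],
    [0,0,0,0,0.7],
    [0,0,0,0,0.7],
    [0,0,-0.7,0,0.7],
    [0,0,-0.9,0,0.7],
    [0,0,-0.9,0,0.8],
    [0,0,-0.9,0,0.9],
    [0,0,-0.7,0,1],
    [0,0,0,0,1],
  ],
)

```text
time: 34.8
position: [0.4876, 0.0388, 0.2151]
orientation: [3.122, 0.006, -2.362]
contact_force: [1.2, 0.5, 0.1]
width: 0.0856
finger_force: 0.0
```

```bash
python3 st.py
python3 - <<'E'
from h import *
c,im=shot('wrist','w9')
for q in([.479,.0445,.102],[.602,.0345,.102]):print(cap(im,c,proj(c,q),.102))
print(togo([.434,-.350,.155]))
E
```

```text
34.8 [0.4876 0.0388 0.2151] [ 3.1217  0.0059 -2.3622] [-0.0693 -0.0383 -0.0199  1.6003  0.0176 -0.8488] [-0.0098  0.0183 -0.9998]
tilt 0.020777616008418976 theta -2.649608855154378 [ 0.2834 -0.9588 -0.0208]
((327.441162109375, 191.5, 18.613134384155273, 0.9100526543804732), array([0.4791, 0.0437, 0.102 ]))
((253.6542205810547, 306.30731201171875, 54.94303512573242, 0.432015137580194), array([0.6181, 0.0762, 0.102 ]))
[10.3682 -8.0253  1.702 ]
```

>>> servo_tool(
  deltas=[
    [0.87,-0.67,0,0,1],
    [0.87,-0.67,0,0,1],
    [0.87,-0.67,0,0,1],
    [0.87,-0.67,0,0,1],
    [0.87,-0.67,0,0,1],
    [0.87,-0.67,0,0,1],
    [0.87,-0.67,0,0,1],
    [0.87,-0.67,0,0,1],
    [0.87,-0.67,0,0,1],
    [0.87,-0.67,0.4,0,1],
    [0.87,-0.67,0.6,0,1],
    [0.87,-0.67,0.6,0,1],
    [0,0,0,0,1],
    [0,0,0,0,1],
  ],
)

```text
time: 36.02
position: [0.4283, -0.3517, 0.151]
orientation: [3.107, -0.001, -2.365]
contact_force: [0.1, 0.3, 0.2]
width: 0.0855
finger_force: 0.0
```

```bash
python3 look.py .434 -.350
python3 - <<'E'
from h import *
import glob
c=cams.get_calibration('wrist');f=sorted(glob.glob('pics/l*.png'))[-1];a=cv2.imread(f)[60:330,160:480]
cv2.imwrite('pics/v1.png',cv2.resize(a,None,fx=2,fy=2));print(proj(c,[.434,-.35,.072]))
E
```

```text
[312.9487 211.9835]Traceback (most recent call last):
  File "look.py", line 4, in <module>
    r,q=cap(im,c,proj(c,[x,y,.072]));print(s['time'],s['position'],s['orientation'],'\n',r,q,togo([q[0],q[1],.049]))
        ~~~^^^^^^^^^^^^^^^^^^^^^^^^^
  File "h.py", line 32, in cap
    r.sort();return r[0][1:],plane(c,r[0][1],r[0][2],z)
                    ~^^^
IndexError: list index out of range
```

View pics/v1.png

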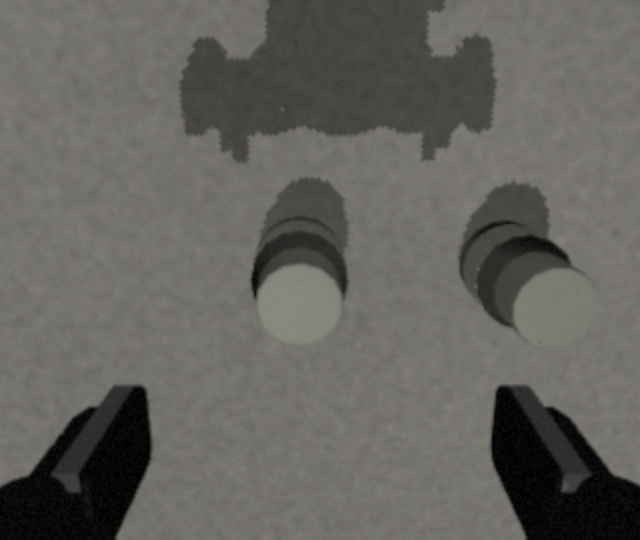

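```bash
sed -i 's/im.min(2)>125/im.min(2)>TH/; s/^def cap/TH=125\ndef cap/' h.py
python3 - <<'E'
from h import *
c=cams.get_calibration('wrist')
for p in((309.5,212),(437,213)):
    q=plane(c,*p,.072);print(q,togo([q[0],q[1],.052]))
E
```

```text
[ 0.4359 -0.352   0.072 ] [-0.1394 -0.2851  3.3467]
[ 0.3648 -0.2766  0.072 ] [-0.2145  3.1686  3.4572]
```

>>> servo_tool(
  deltas=[
    [-0.14,-0.28,0.8,0,1],
    [0,0,0.9,0,1],
    [0,0,0.9,0,1],
    [0,0,0.75,0,1],
    [0,0,0,0,1],
    [0,0,0,0,0.2],
    [0,0,0,0,0.2],
    [0,0,0,0,0.2],
    [0,0,0,0,0.2],
    [0,0,0,0,0.2],
    [0,0,0,0,0.2],
  ],
)

```text
time: 36.98
position: [0.4385, -0.3539, 0.0566]
orientation: [3.118, -0.001, -2.362]
contact_force: [-0.3, 0.6, 5.9]
width: 0.0344
finger_force: 34.6
```

>>> servo_tool(
  deltas=[
    [0,0,-0.9,0,0.2],
    [0,0,-0.9,0,0.2],
    [0,0,-0.9,0,0.2],
    [0,0,-0.9,0,0.2],
    [0,0,-0.9,0,0.2],
    [0,0,-0.9,0,0.2],
    [0,0,0,0,0.2],
  ],
)

```text
time: 37.57
position: [0.4426, -0.3582, 0.2231]
orientation: [3.126, -0.001, -2.362]
contact_force: [0.1, 0.0, -0.2]
width: 0.0342
finger_force: 35.3
```

```bash
python3 st.py
python3 - <<'E'
from h import *
print(togo([.5975+.002,-.0265-.003,.21]))
E
```

```text
37.5667 [ 0.4426 -0.3582  0.2231] [ 3.1257 -0.0011 -2.3624] [-0.7975  0.1814  0.228   1.6333 -0.0012 -1.5767] [-0.0119  0.0105 -0.9999]
tilt 0.015907791595516876 theta -2.2932206593399664 [-0.0691 -0.9975 -0.0159]
[-11.4216   4.1147   0.4906]
```

>>> servo_tool(
  deltas=[
    [-0.95,0.34,0,0,0.2],
    [-0.95,0.34,0,0,0.2],
    [-0.95,0.34,0,0,0.2],
    [-0.95,0.34,0,0,0.2],
    [-0.95,0.34,0,0,0.2],
    [-0.95,0.34,0,0,0.2],
    [-0.95,0.34,0,0,0.2],
    [-0.95,0.34,0,0,0.2],
    [-0.95,0.34,0,0,0.2],
    [-0.95,0.34,0,0,0.2],
    [-0.95,0.34,0,0,0.2],
    [-0.95,0.34,0,0,0.2],
    [0,0,0,0,0.2],
    [0,0,0.9,0,0.2],
    [0,0,0.9,0,0.2],
    [0,0,0.9,0,0.2],
    [0,0,0,0,0.2],
    [0,0,0,0,0.2],
  ],
)

```text
time: 39.07
position: [0.5939, -0.0269, 0.1353]
orientation: [3.109, -0.005, -2.362]
contact_force: [-0.8, -1.2, 0.1]
width: 0.0344
finger_force: 35.3
```

```bash
python3 st.py
python3 - <<'E'
from h import *
c,im=shot('wrist','w10')
print(togo([.5994,-.0303,.088]))
for dx,dy in((-.025,-.025),(.025,-.025),(.025,.025),(-.025,.025)):
    a=-.085;q=[.5968+dx*np.cos(a)-dy*np.sin(a),-.0273+dx*np.sin(a)+dy*np.cos(a),.048];print(proj(c,q))
a=im[120:330,200:440,::-1];cv2.imwrite('pics/w10c.png',cv2.resize(a,None,fx=2.8,fy=2.8,interpolation=cv2.INTER_CUBIC))
E
```

```text
39.0667 [ 0.5939 -0.0269  0.1353] [ 3.1089 -0.0047 -2.3624] [-0.1662  0.2593  0.1442  1.485   0.0153 -0.9455] [-0.0263  0.02   -0.9995]
tilt 0.03303802406071513 theta -2.2192308502003955 [-0.1427 -0.9892 -0.033 ]
[-0.0182 -0.208   1.6582]
[316.1773 164.3832]
[269.6471 204.2119]
[310.1118 245.9268]
[355.6854 209.5749]
```

View pics/w10c.png

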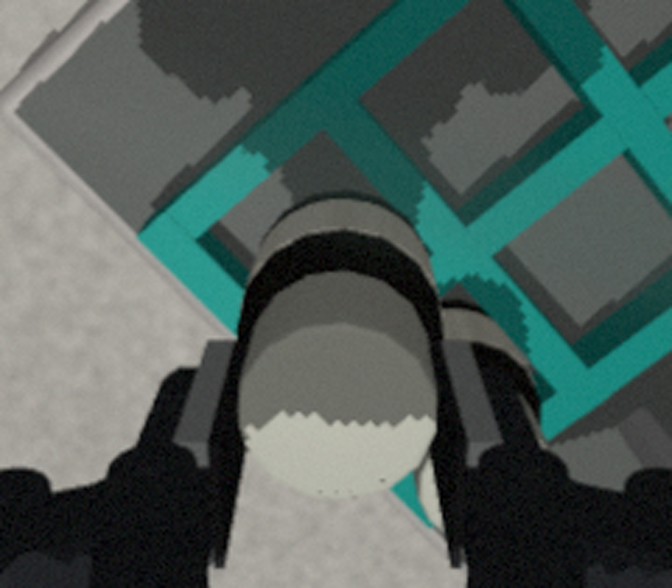

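>>> servo_tool(
  deltas=[
    [-0.13,-0.16,0,0,0.2],
    [0,0,0.5,0,0.2],
    [0,0,0.3,0,0.2],
    [0,0,0.3,0,0.2],
    [0,0,0.3,0,0.2],
    [0,0,0.2,0,0.2],
    [0,0,0,0,0.2],
  ],
)

```text
time: 39.7
position: [0.6001, -0.0265, 0.0879]
orientation: [3.111, -0.003, -2.362]
contact_force: [-1.0, -0.4, -1.1]
width: 0.0344
finger_force: 35.4
```

```bash
python3 st.py
```

```text
39.7 [ 0.6001 -0.0265  0.0879] [ 3.1112 -0.0029 -2.3622] [-0.1639  0.2863  0.0824  1.3932  0.0155 -0.9435] [-0.0234  0.0196 -0.9995]
tilt 0.030521657572825815 theta -2.2667030413314437 [-0.0954 -0.995  -0.0305]
```

>>> servo_tool(
  deltas=[
    [0,0,0,0,0.7],
    [0,0,0,0,0.7],
    [0,0,0,0,0.7],
    [0,0,0,0,0.7],
    [0,0,-0.7,0,0.7],
    [0,0,-0.9,0,0.7],
    [0,0,-0.9,0,0.8],
    [0,0,-0.9,0,0.9],
    [0,0,-0.7,0,1],
    [0,0,0,0,1],
  ],
)

```text
time: 40.53
position: [0.6067, -0.0296, 0.2199]
orientation: [3.123, 0.006, -2.362]
contact_force: [0.3, -0.3, 0.7]
width: 0.0858
finger_force: 0.0
```

```bash
python3 st.py
python3 - <<'E'
from h import *
c,im=shot('wrist','w11')
print(cap(im,c,proj(c,[.5968,-.0273,.102]),.102))
print(togo([.366,-.277,.155]))
E
```

```text
40.5333 [ 0.6067 -0.0296  0.2199] [ 3.1233  0.0058 -2.3622] [-0.1671  0.2773  0.3343  1.6393  0.0154 -0.9466] [-0.0088  0.0171 -0.9998]
tilt 0.01920225351693517 theta -2.666428415562676 [ 0.2995 -0.9539 -0.0192]
((328.1856994628906, 187.5, 18.373973846435547, 0.8933345755286121), array([ 0.596 , -0.0259,  0.102 ]))
[11.4975 -0.2921  2.0225]
```

>>> servo_tool(
  deltas=[
    [0.94,-0.02,0,0,1],
    [0.94,-0.02,0,0,1],
    [0.94,-0.02,0,0,1],
    [0.94,-0.02,0,0,1],
    [0.94,-0.02,0,0,1],
    [0.94,-0.02,0,0,1],
    [0.94,-0.02,0,0,1],
    [0.94,-0.02,0,0,1],
    [0.94,-0.02,0.2,0,1],
    [0.94,-0.02,0.6,0,1],
    [0.94,-0.02,0.6,0,1],
    [0.94,-0.02,0.6,0,1],
    [0,0,0,0,1],
    [0,0,0,0,1],
  ],
)

```text
time: 41.75
position: [0.3647, -0.2702, 0.1502]
orientation: [3.109, -0.001, -2.365]
contact_force: [0.0, -0.2, 0.0]
width: 0.0854
finger_force: 0.0
```

```bash
sed -i 's/^TH=125/TH=105/' h.py; python3 look.py .3655 -.276;python3 - <<'E'
from h import *
print(togo([.366,-.277,.052]))
E
```

```text
41.75 [ 0.3647 -0.2702  0.1502] [ 3.1086 -0.0007 -2.3653] 
 (233.0, 233.5, 20.88669776916504, 0.18542338431235084) [ 0.4264 -0.3034  0.072 ] [-0.6591 -2.2993  3.3526]
[ 0.1576 -0.2569  3.3148]
```

Run:
```python
from h import *
import h,glob
f=sorted(glob.glob('pics/l*.png'))[-1];im=cv2.imread(f)[:,:,::-1];c=cams.get_calibration('wrist');g=proj(c,[.366,-.277,.072]);print(f,g)
u,v=map(int,g);print(im.min(2)[v-40:v+44:6,u-45:u+46:6])
for t in(80,85,90,95,100):
    h.TH=t
    try:print(t,cap(im,c,g))
    except Exception as e:print(t,e)
```

```text
pics/l4175.png [310.3397 201.829 ]
[[107 113 108 107 113  74  68  60  55  52  70  67 111 112 112 111]
 [107 111 108 110 109  56  67  43  37  54  65  73 110 111 114 108]
 [112 107 112 107  92  37  38  40  42  37  38  73 106 113 107 111]
 [110 104 111 111  56  40  65  63  64  64  48  37 114 112 110 111]
 [106 112 111 113  36  64 118 124 124 120  86  47 113 112 115 108]
 [104 109 108 111  31 121 123 123 120 122 121  66 110 107 114 114]
 [110 113 112 105  63 126 126 122 124 123 122 116 109 114 110 108]
 [107 109 111 110 100 128 126 125 125 122 120 119 109 112 111 106]
 [109 108 112 103 110 124 125 122 127 127 123 109 111 114 110 110]
 [110 104 113 110 113 118 127 125 125 123 120 113 112 111 113 112]
 [108 110 109 109 105 107 111 120 120 112 110 110 106 112 113 108]
 [111 104 108 112 107 113 111 113 117 108 107 111 107 108 109 109]
 [110 114 110 114 106 109 109 108 114 113 110 112 110 113 109 115]
 [107 118 111 111 109 113 113 111 111 112 105 111 112 108 107 116]]
80 ((319.5, 199.5, 376.6703796386719, 0.41563730563795237), array([ 0.3596, -0.2731,  0.072 ]))
85 ((319.5, 199.5, 376.6703796386719, 0.41496952413933197), array([ 0.3596, -0.2731,  0.072 ]))
90 ((319.5, 199.5, 376.6703796386719, 0.4144184641127393), array([ 0.3596, -0.2731,  0.072 ]))
95 ((318.7630310058594, 199.6983642578125, 375.0926818847656, 0.4165900894626079), array([ 0.3601, -0.2735,  0.072 ]))
100 ((315.9201965332031, 169.9999542236328, 354.1265869140625, 0.43268124926795115), array([ 0.3446, -0.2917,  0.072 ]))
```

>>> servo_tool(
  deltas=[
    [0.15,-0.17,0.8,0,1],
    [0,0,0.9,0,1],
    [0,0,0.9,0,1],
    [0,0,0.7,0,1],
    [0,0,0,0,1],
    [0,0,0,0,0.2],
    [0,0,0,0,0.2],
    [0,0,0,0,0.2],
    [0,0,0,0,0.2],
    [0,0,0,0,0.2],
    [0,0,0,0,0.2],
  ],
)

```text
time: 42.72
position: [0.3666, -0.2769, 0.0561]
orientation: [3.118, -0.001, -2.362]
contact_force: [-0.5, 0.5, 6.8]
width: 0.0343
finger_force: 34.6
```

>>> servo_tool(
  deltas=[
    [0,0,-0.9,0,0.2],
    [0,0,-0.9,0,0.2],
    [0,0,-0.9,0,0.2],
    [0,0,-0.9,0,0.2],
    [0,0,-0.9,0,0.2],
    [0,0,-0.9,0,0.2],
    [0,0,0,0,0.2],
  ],
)

```text
time: 43.3
position: [0.3707, -0.2811, 0.2222]
orientation: [3.125, -0.001, -2.362]
contact_force: [1.2, -0.5, 0.8]
width: 0.0347
finger_force: 35.4
```

```bash
python3 st.py
python3 - <<'E'
from h import *
print(togo([.479-.0052+.0026,.0445-.0618-.003,.21]))
E
```

```text
43.3 [ 0.3707 -0.2811  0.2222] [ 3.1248 -0.001  -2.3624] [-0.7924 -0.0906 -0.0553  1.6229 -0.001  -1.5716] [-0.0125  0.0113 -0.9999]
tilt 0.016850686720203446 theta -2.3029228477184005 [-0.0594 -0.9981 -0.0169]
[-8.6167  3.7021  0.4617]
```

>>> servo_tool(
  deltas=[
    [-0.95,0.4,0,0,0.2],
    [-0.95,0.4,0,0,0.2],
    [-0.95,0.4,0,0,0.2],
    [-0.95,0.4,0,0,0.2],
    [-0.95,0.4,0,0,0.2],
    [-0.95,0.4,0,0,0.2],
    [-0.95,0.4,0,0,0.2],
    [-0.95,0.4,0,0,0.2],
    [-0.95,0.4,0,0,0.2],
    [0,0,0,0,0.2],
    [0,0,0.9,0,0.2],
    [0,0,0.9,0,0.2],
    [0,0,0.9,0,0.2],
    [0,0,0,0,0.2],
    [0,0,0,0,0.2],
  ],
)

```text
time: 44.55
position: [0.4714, -0.0202, 0.1356]
orientation: [3.11, -0.004, -2.363]
contact_force: [0.3, -1.2, -0.4]
width: 0.0346
finger_force: 35.3
```

```bash
python3 st.py
python3 - <<'E'
from h import *
c,im=shot('wrist','w12')
print(togo([.4764,-.0203,.088]))
for dx,dy in((-.025,-.025),(.025,-.025),(.025,.025),(-.025,.025)):
    a=-.085;q=[.4738+dx*np.cos(a)-dy*np.sin(a),-.0173+dx*np.sin(a)+dy*np.cos(a),.048];print(proj(c,q))
a=im[120:330,200:440,::-1];cv2.imwrite('pics/w12c.png',cv2.resize(a,None,fx=2.8,fy=2.8,interpolation=cv2.INTER_CUBIC))
# automatic: compare bottle cap/arc with w10 crop
h=cv2.cvtColor(im,cv2.COLOR_RGB2HSV);m=cv2.inRange(h,(80,110,40),(100,255,255));dark=(im.max(2)<40)
for v in range(180,260,6):
    d=np.where(dark[v,270:370])[0]+270;print(v,d.min() if len(d) else None,d.max() if len(d) else None)
E
```

```text
44.55 [ 0.4714 -0.0202  0.1356] [ 3.1095 -0.0042 -2.3626] [-0.195  -0.0603 -0.1991  1.4608  0.0146 -0.9742] [-0.0255  0.0199 -0.9995]
tilt 0.03233532469727791 theta -2.232734090854504 [-0.1295 -0.9911 -0.0323]
[-0.0864 -0.1163  1.6551]
[319.769  166.7086]
[273.3036 206.2917]
[313.4412 247.7404]
[358.953  211.6063]
180 None None
186 None None
192 306 333
198 298 298
204 309 329
210 298 341
216 293 348
222 288 352
228 287 355
234 285 356
240 284 356
246 283 369
252 281 359
258 280 361
```

View pics/w12c.png

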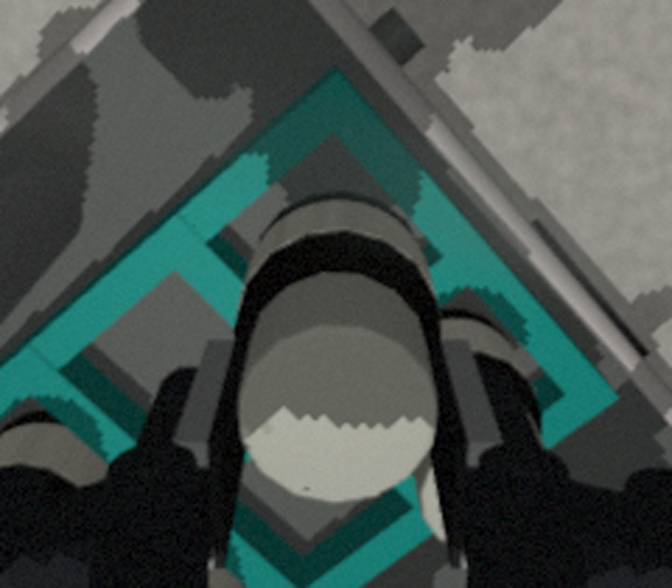

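>>> servo_tool(
  deltas=[
    [-0.16,-0.1,0,0,0.2],
    [0,0,0.5,0,0.2],
    [0,0,0.3,0,0.2],
    [0,0,0.3,0,0.2],
    [0,0,0.3,0,0.2],
    [0,0,0.2,0,0.2],
    [0,0,0,0,0.2],
    [0,0,0,0,0.7],
    [0,0,0,0,0.7],
    [0,0,0,0,0.7],
    [0,0,0,0,0.7],
  ],
)

```text
time: 45.52
position: [0.4787, -0.0182, 0.0903]
orientation: [3.115, -0.0, -2.362]
contact_force: [-0.7, -0.3, 0.2]
width: 0.0601
finger_force: 0.0
```

```bash
python3 st.py
```

```text
45.5167 [ 0.4787 -0.0182  0.0903] [ 3.1152 -0.0001 -2.3622] [-0.188  -0.0328 -0.2631  1.3623  0.0149 -0.9676] [-0.0186  0.0187 -0.9997]
tilt 0.026417282239068 theta -2.3598656565235094 [-0.0024 -0.9996 -0.0264]
```

>>> servo_tool(
  deltas=[
    [0,0,-0.7,0,0.7],
    [0,0,-0.9,0,0.7],
    [0,0,-0.9,0,0.8],
    [0,0,-0.9,0,0.9],
    [0,0,-0.9,0,1],
    [0,0,-0.9,0,1],
    [0,0,-0.9,0,1],
    [0,0,-0.9,0,1],
    [0,0,0,0,1],
  ],
)

```text
time: 46.27
position: [0.4845, -0.0226, 0.3062]
orientation: [3.123, 0.005, -2.362]
contact_force: [0.7, 0.1, 0.9]
width: 0.0854
finger_force: 0.0
```

```bash
python3 st.py
python3 - <<'E'
from h import *
import h
c,im=shot('wrist','w13')
for q in([.4738,-.0173],[.479,.0445],[.597,-.027],[.600,.0345]):
  for t in(115,130):
    h.TH=t;print(q,proj(c,[*q,.102]),cap(im,c,proj(c,[*q,.102]),.102))
E
```

```text
46.2667 [ 0.4845 -0.0226  0.3062] [ 3.1233  0.0053 -2.3623] [-0.1946 -0.011   0.19    1.784   0.0147 -0.974 ] [-0.0091  0.0168 -0.9998]
tilt 0.01906662119859296 theta -2.6459393735962102 [ 0.2799 -0.9599 -0.0191]
[0.4738, -0.0173] [325.814  168.6684] ((325.2422790527344, 168.47357177734375, 13.987866401672363, 0.916380407723768), array([ 0.4741, -0.018 ,  0.102 ]))
[0.4738, -0.0173] [325.814  168.6684] ((323.5, 166.0, 12.619529724121094, 0.5269442012061071), array([ 0.4734, -0.0215,  0.102 ]))
[0.479, 0.0445] [358.0565 205.776 ] ((357.5, 205.5, 13.285429954528809, 0.8705955473529378), array([0.4792, 0.0437, 0.102 ]))
[0.479, 0.0445] [358.0565 205.776 ] ((354.5, 208.0, 10.965956687927246, 0.5084854474424106), array([0.4841, 0.0435, 0.102 ]))
[0.597, -0.027] [251.8944 231.6134] ((199.6423797607422, 177.1416473388672, 201.17724609375, 0.4224051326297132), array([ 0.5862, -0.1176,  0.102 ]))
[0.597, -0.027] [251.8944 231.6134] ((253.86709594726562, 231.24366760253906, 12.533133506774902, 0.8180777089339953), array([ 0.5949, -0.0255,  0.102 ]))
[0.6, 0.0345] [286.0722 262.8437] ((357.5, 205.5, 13.285429954528809, 0.8705955473529378), array([0.4792, 0.0437, 0.102 ]))
[0.6, 0.0345] [286.0722 262.8437] ((286.36956787109375, 262.5, 11.89618968963623, 0.8393892879930188), array([0.5994, 0.0344, 0.102 ]))
```

Run:
```python
from h import *
D=np.array([(.4845,-.0226,.3062,-.011,.19),(.6067,-.0296,.2199,.2773,.3343),(.3707,-.2811,.2222,-.0906,-.0553),(.5434,-.3554,.2037,.4033,.4605),(.6038,.032,.0833,.295,.084),(.4816,.0413,.0883,-.0194,-.254),(.1916,-.488,.2301,.048,.099)])
r=np.hypot(D[:,0],D[:,1]);j2=D[:,3];f=j2-D[:,4]
A=[];b=[]
for i in range(len(D)):
    A.append([1,0,np.sin(j2[i]),np.cos(f[i]),-np.sin(f[i])]);b.append(r[i])
    A.append([0,1,np.cos(j2[i]),-np.sin(f[i]),-np.cos(f[i])]);b.append(D[i,2])
x,res,_,_=np.linalg.lstsq(np.array(A),np.array(b),rcond=None);print(x,np.abs(A@x-b).max())
for z in(.2,.3,.36,.4):
    best=0
    for a in np.linspace(-.9,1.9,140):
        for c in np.linspace(-1.2,1.4,130):
            g=a-c;R=x[0]+x[2]*np.sin(a)+x[3]*np.cos(g)-x[4]*np.sin(g);Z=x[1]+x[2]*np.cos(a)-x[3]*np.sin(g)-x[4]*np.cos(g)
            if abs(Z-z)<.01 and R>best:best=R
    print(z,best)
# cover path
y=np.array([.0849,.9964,0]);h=np.array([.547,.104,.110]);zz=np.array([0,0,1.])
def P(p):
    e=-np.cos(p)*y+np.sin(p)*zz;n=np.sin(p)*y+np.cos(p)*zz;return h+.225*e+n*(.020+.015*np.sin(p))
pp=[h+.25*y+[0,0,.19]]+[P(p) for p in(2.05,1.8,1.6,1.4,1.2,1.0,.8,.6,.4,.2,0)]
for q in pp:print(q)
s=readout.read_state();R=Rot(s['orientation'])
w=[s['position'],np.array([.36,-.02,.32]),np.array([.36,.33,.32])]+pp
for a,b2 in zip(w,w[1:]):print(R.T@(b2-a)/.03)
```

```text
[-0.0015 -0.1869  0.3824  0.5041 -0.0101] 0.004447287873326711
0.2 0.7942038532586747
0.3 0.7419079873345622
0.36 0.7009647653254238
0.4 0.6672504799948012
[0.5682 0.3531 0.3   ]
[0.5583 0.2368 0.2943]
[0.5542 0.1885 0.3213]
[0.5505 0.1454 0.3339]
[0.5467 0.1    0.3376]
[0.5428 0.0543 0.332 ]
[0.539  0.0102 0.317 ]
[ 0.5356 -0.0302  0.2928]
[ 0.5326 -0.065   0.2605]
[ 0.5303 -0.0925  0.2214]
[ 0.5287 -0.1112  0.1772]
[ 0.5279 -0.1202  0.13  ]
[ 2.8821  2.9757 -0.494 ]
[-8.1992  8.2972  0.2037]
[-5.4764 -4.3436  0.5952]
[ 2.9596 -2.5285  0.1264]
[ 1.2259 -1.0298 -0.9247]
[ 1.0957 -0.9273 -0.4445]
[ 1.1536 -0.982  -0.15  ]
[ 1.1643 -0.9967  0.1621]
[ 1.124  -0.968   0.4779]
[ 1.0317 -0.8946  0.7817]
[ 0.8896 -0.7783  1.0572]
[ 0.7032 -0.6234  1.2887]
[ 0.4813 -0.4371  1.4627]
[ 0.2351 -0.2288  1.5688]
```

>>> servo_tool(
  deltas=[
    [0.72,0.74,-0.12,0,0],
    [0.72,0.74,-0.12,0,0],
    [0.72,0.74,-0.12,0,0],
    [0.72,0.74,-0.12,0,0],
    [-0.68,0.69,0.02,0,0],
    [-0.68,0.69,0.02,0,0],
    [-0.68,0.69,0.02,0,0],
    [-0.68,0.69,0.02,0,0],
    [-0.68,0.69,0.02,0,0],
    [-0.68,0.69,0.02,0,0],
    [-0.68,0.69,0.02,0,0],
    [-0.68,0.69,0.02,0,0],
    [-0.68,0.69,0.02,0,0],
    [-0.68,0.69,0.02,0,0],
    [-0.68,0.69,0.02,0,0],
    [-0.68,0.69,0.02,0,0],
  ],
)

```text
time: 47.65
position: [0.3576, 0.3302, 0.3146]
orientation: [3.114, -0.003, -2.362]
contact_force: [-0.0, -1.3, 0.1]
width: -0.0004
finger_force: 0.0
```

>>> servo_tool(
  deltas=[
    [-0.91,-0.72,0.1,0,0],
    [-0.91,-0.72,0.1,0,0],
    [-0.91,-0.72,0.1,0,0],
    [-0.91,-0.72,0.1,0,0],
    [-0.91,-0.72,0.1,0,0],
    [-0.91,-0.72,0.1,0,0],
    [0,0,0,0,0],
  ],
)

```text
time: 48.23
position: [0.5712, 0.3516, 0.2828]
orientation: [3.112, -0.011, -2.365]
contact_force: [-0.3, -1.3, -2.7]
width: 0.0
finger_force: 0.0
```

```bash
python3 st.py
python3 - <<'E'
from h import *
import h as H
c,im=shot('wrist','w14');c2,i2=shot('scene','s14');c3,i3=shot('side','d14')
print(togo([.5583,.2368,.2943]))
# black grip triangulation
for n,cc,i in(('scene',c2,i2),('side',c3,i3)):
    g=proj(cc,[.553,.180,.330]).astype(int);m=(i.max(2)<45).astype(np.uint8)
    k,l,st,ce=cv2.connectedComponentsWithStats(m)
    d=sorted((np.hypot(*(ce[j]-g)),tuple(ce[j].round(1)),st[j,4]) for j in range(1,k) if st[j,4]>40)[:2];print(n,g,d)
E
```

```text
48.2333 [0.5712 0.3516 0.2828] [ 3.1118 -0.0115 -2.3654] [ 0.4404  0.5239  0.7837  1.8512  0.0243 -0.3359] [-0.029   0.0132 -0.9995]
tilt 0.03188563970750365 theta -1.9974251824734708 [-0.3597 -0.9325 -0.0319]
[ 2.8612 -2.566  -0.157 ]
scene [365 105] [(np.float64(2.0222743701476906), (np.float64(364.5), np.float64(107.0)), np.int32(219)), (np.float64(77.05521981021143), (np.float64(389.4), np.float64(178.1)), np.int32(100))]
side [339 146] [(np.float64(136.08207539410475), (np.float64(306.1), np.float64(13.9)), np.int32(1616)), (np.float64(144.68339624035943), (np.float64(386.8), np.float64(9.4)), np.int32(402))]
```

>>> servo_tool(
  deltas=[
    [0.72,-0.64,-0.08,0,0],
    [0.72,-0.64,-0.08,0,0],
    [0.72,-0.64,-0.08,0,0],
    [0.72,-0.64,-0.08,0,0],
    [0.61,-0.51,-0.46,0,0],
    [0.61,-0.51,-0.46,0,0],
    [0.55,-0.46,-0.22,0,0],
    [0.55,-0.46,-0.22,0,0],
    [0.58,-0.49,-0.08,0,0],
    [0.58,-0.49,-0.08,0,0],
    [0.58,-0.5,0.08,0,0],
    [0.58,-0.5,0.08,0,0],
  ],
)

```text
time: 49.38
position: [0.5408, 0.0548, 0.342]
orientation: [3.116, 0.003, -2.361]
contact_force: [0.6, 2.2, -0.7]
width: 0.0001
finger_force: 0.5
```

```bash
python3 st.py
python3 - <<'E'
from h import *
print(readout.read_state()['contact_force'])
c2,i2=shot('scene','s15');c3,i3=shot('side','d15')
print(togo([.539,.0102,.317]))
out=np.vstack([i2[30:280,180:480],i3[30:280,200:500]])[:,:,::-1]
out=np.hstack([i2[30:280,180:480],i3[30:280,200:500]])[:,:,::-1]
cv2.imwrite('pics/v15.png',cv2.resize(out,(800,333)))
E
```

```text
49.3833 [0.5408 0.0548 0.342 ] [ 3.1164  0.0034 -2.3606] [-0.034   0.1778  0.4655  1.8745  0.0197 -0.8152] [-0.0153  0.0202 -0.9997]
tilt 0.025379361968192193 theta -2.494119083670834 [ 0.1331 -0.9908 -0.0254]
[ 0.5953  2.2422 -0.7033]
[ 1.0271 -0.9878  0.7833]
```

View pics/v15.png

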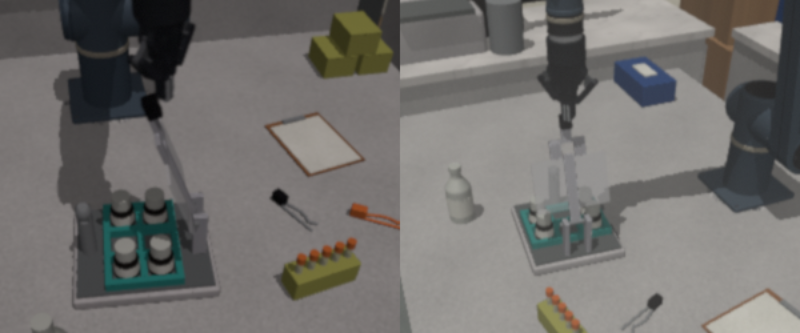

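>>> servo_tool(
  deltas=[
    [0.52,-0.49,0.39,0,0],
    [0.52,-0.49,0.39,0,0],
    [0.52,-0.45,0.39,0,0],
    [0.52,-0.45,0.39,0,0],
    [0.45,-0.39,0.53,0,0],
    [0.45,-0.39,0.53,0,0],
    [0.35,-0.31,0.65,0,0],
    [0.35,-0.31,0.65,0,0],
    [0.24,-0.22,0.73,0,0],
    [0.24,-0.22,0.73,0,0],
    [0.1,-0.1,0.5,0,0],
    [0,0,0,0,0],
  ],
)

```text
time: 50.48
position: [0.5258, -0.1121, 0.1572]
orientation: [3.109, -0.003, -2.362]
contact_force: [-0.2, 0.5, 0.1]
width: 0.0001
finger_force: 0.0
```

```bash
python3 st.py
python3 - <<'E'
from h import *
print(readout.read_state()['contact_force'],togo([.5279,-.1202,.13]))
E
```

```text
50.4833 [ 0.5258 -0.1121  0.1572] [ 3.1093 -0.003  -2.3621] [-0.3416  0.1088  0.0161  1.5084  0.0114 -1.1212] [-0.0248  0.0209 -0.9995]
tilt 0.0324362222433488 theta -2.270813092287342 [-0.0912 -0.9953 -0.0324]
[-0.2116  0.5172  0.1375] [ 0.1368 -0.2711  0.8973]
```

>>> servo_tool(
  deltas=[
    [0.14,-0.25,0.3,0,0],
    [0,0,0.25,0,0],
    [0,0,0.2,0,0],
    [0,0,0.1,0,0],
    [0,0,0.1,0,0],
    [0,0,0,0,0],
  ],
)

```text
time: 50.98
position: [0.5302, -0.1209, 0.1308]
orientation: [3.113, -0.001, -2.362]
contact_force: [0.7, -0.4, -0.1]
width: -0.0001
finger_force: 0.0
```

>>> servo_tool(
  deltas=[
    [0,0,0.1,0,0],
    [0,0,0.1,0,0],
    [0,0,0.1,0,0],
    [0,0,0,0,0],
  ],
)

```text
time: 51.32
position: [0.5309, -0.1212, 0.1297]
orientation: [3.119, 0.001, -2.362]
contact_force: [-8.7, 2.5, 25.6]
width: -0.0
finger_force: 12.2
```

>>> servo_tool(
  deltas=[
    [0,0,-0.3,0,0],
    [0,0,-0.8,0,0],
    [0,0,-0.9,0,0],
    [0,0,-0.9,0,0.3],
    [-0.57,0.88,0,0,1],
    [-0.57,0.88,0,0,1],
    [-0.57,0.88,0,0,1],
    [-0.57,0.88,0,0,1],
    [-0.57,0.88,0,0,1],
    [-0.57,0.88,0,0,1],
    [-0.57,0.88,0,0,1],
    [-0.57,0.88,0,0,1],
    [-0.57,0.88,0,0,1],
    [-0.57,0.88,0,0,1],
    [-0.57,0.88,0,0,1],
    [-0.57,0.88,0,0,1],
    [-0.57,0.88,0,0,1],
    [-0.57,0.88,0,0,1],
    [0,0,0,0,1],
  ],
)

```text
time: 52.9
position: [0.441, 0.3133, 0.2192]
orientation: [3.111, 0.001, -2.356]
contact_force: [-0.3, -0.2, -1.1]
width: 0.0853
finger_force: 0.0
```

>>> servo_tool(
  deltas=[
    [0,0,0,1,1],
    [0,0,0,1,1],
    [0,0,0,0.8,1],
    [0,0,0,0,1],
  ],
)

```text
time: 53.23
position: [0.4427, 0.3082, 0.2192]
orientation: [3.116, -0.01, -2.7]
contact_force: [-0.2, -0.5, -0.0]
width: 0.0852
finger_force: 0.0
```

```bash
cat > clip.py <<'E'
from h import *
def block(c,i,g,z=.024,r=90,rob=45):
    m=(i.max(2)<rob).astype(np.uint8);k,l,st,ce=cv2.connectedComponentsWithStats(m)
    d=sorted((np.hypot(*(ce[j]-g)),j) for j in range(1,k) if 40<st[j,4]<6000)
    j=d[0][1];ct,_=cv2.findContours((l==j).astype(np.uint8),cv2.RETR_EXTERNAL,cv2.CHAIN_APPROX_NONE)
    return ce[j],st[j],cv2.minAreaRect(ct[0])
E
python3 st.py
python3 - <<'E'
from clip import *
c,im=shot('wrist','w16');g=proj(c,[.4477,.3106,.02]);print(g);ce,st,r=block(c,im,g);print(ce,st,r,plane(c,*ce,.02))
c2,i2=shot('scene','s16');g=proj(c2,[.4477,.3106,.012]);ce,st,r=block(c2,i2,g);print('scene',g,ce,st,plane(c2,*ce,.012))
c3,i3=shot('side','d16');g=proj(c3,[.4477,.3106,.012]);ce,st,r=block(c3,i3,g);print('side',g,ce,st,plane(c3,*ce,.012))
cv2.imwrite('pics/v16.png',np.vstack([cv2.resize(im[:,:,::-1],(640,400)),np.hstack([cv2.resize(i2[150:250,220:380,::-1],(320,200)),cv2.resize(i3[140:240,260:420,::-1],(320,200))])]))
E
```

```text
53.2333 [0.4427 0.3082 0.2192] [ 3.116  -0.0101 -2.6996] [0.4685 0.0906 0.1198 1.6094 0.0259 0.0265] [-0.0201  0.0189 -0.9996]
tilt 0.027529438841613112 theta -2.325486691694423 [-0.3654 -0.9304 -0.0275]
[315.2714 180.2495]
[112.1218 194.7934] [ 98 186  26  20 271] ((110.70000457763672, 198.10000610351562), (20.871028900146484, 21.50348663330078), 71.56504821777344) [0.5647 0.1002 0.02  ]
scene [389.9967 178.2909] [389.3441 177.9462] [384 173  12  11  93] [0.446  0.3093 0.012 ]
side [389.5557 256.7856] [480.8943  98.3902] [471  93  20  10 123] [-0.4451 -0.4495  0.012 ]
```

View pics/v16.png

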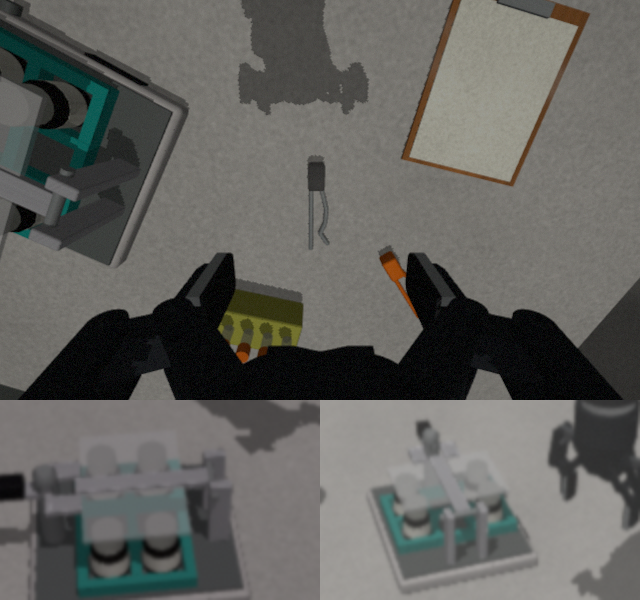

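Run:
```python
from clip import *
im=cv2.imread('pics/w16.png');c=cams.get_calibration('wrist')
sub=im.max(2)[150:256,295:340]
m=sub<80
for v in range(150,256,4):
    row=im.max(2)[v,295:345];d=np.where(row<75)[0]+295;print(v,d.min() if len(d) else '',d.max() if len(d) else '',np.median(row), row[10:34:2])
```

```text
150   122.5 [123 125 126 123 123 117 122 125 120 124 122 124]
154   123.0 [122 126 123 122 121 111 122 124 124 123 124 123]
158   119.5 [122 113  77  79  83  84  83  87  82  93 124 124]
162 309 322 120.0 [120 111  63  49  51  51  52  48  46  77 121 123]
166 308 324 119.0 [121 103  48  47  47  46  46  47  50  47  99 125]
170 308 324 118.0 [118 105  49  52  48  50  52  49  54  48 100 121]
174 308 324 119.0 [120 101  52  52  51  50  52  50  52  48  97 119]
178 308 323 118.5 [119  96  44  57  53  52  53  46  58  50 106 127]
182 308 323 118.5 [122 107  54  51  56  55  54  53  54  54 107 117]
186 308 324 121.0 [123 107  50  53  52  53  55  54  51  54 111 122]
190 309 323 119.5 [123 122  50  51  54  56  58  53  54  65 120 122]
194   120.0 [125 121  75  98  98 123 121 112  86  95  97 117]
198   120.0 [119 115  76  97  95 123 123 123  94  94  85 120]
202 322 322 120.5 [120 120  75 100  97 128 123 118 106  88  89  96]
206 323 323 120.5 [123 120  81  96 102 119 115 114 115  73  95  80]
210 324 324 120.0 [123 126  81  99  96 121 120 122 116  99  88  89]
214 323 323 120.0 [123 119  78 103 100 121 119 116 124  73  92  89]
218   120.0 [124 126  81  97  92 116 118 120 117  75  90  86]
222 323 323 120.0 [124 123  79  97  93 122 128 126 107  69  95  96]
226 321 321 120.0 [121 121  75  94  97 122 117 104  67  93  87 122]
230 319 319 116.0 [118 121  79  94 101 114 106  61  91  92 117 122]
234 322 323 119.0 [122 119  78  97 101 122 114  83  93  66 123 119]
238 325 326 118.0 [117 120  78  92  95 115 119 118  83  95  72  89]
242 328 328 119.0 [114 119  78  94  97 126 125 122 117  99  91  82]
246   120.0 [119 115  81  89 105 125 120 118 119 117 124 121]
250   120.0 [118 121 116 114 129 128 122 117 118 120 126 123]
254   122.0 [125 128 126 122 121 124 125 121 119 124 122 126]
```

Run:
```python
from clip import *
c=cams.get_calibration('wrist')
a=plane(c,311.3,194,.003);t=plane(c,311.3,248,.003);y=np.arctan2(t[1]-a[1],t[0]-a[0]);print('yaw',y,a,t)
f=plane(c,316,192,.024);b=plane(c,316,160.5,.024);print('block top',b,f,(b+f)/2,np.linalg.norm(b-f))
R=np.array([[np.cos(y),-np.sin(y)],[np.sin(y),np.cos(y)]]);g=t[:2]-R@[.103,-.006];print('grip from tip',g)
q=(g+((b+f)/2)[:2])/2;print(q,togo([*q,.06]),togo([*q,.005]),'twist rows',(yaw()+np.pi-y)/.12)
```

```text
yaw 0.4351644017528724 [0.4696 0.3155 0.003 ] [0.5378 0.3472 0.003 ]
block top [0.4254 0.301  0.024 ] [0.4594 0.317  0.024 ] [0.4424 0.309  0.024 ] 0.03762611973961867
grip from tip [0.4418 0.3092]
[0.4421 0.3091] [-0.0494 -0.0978  5.3079] [-0.0674 -0.1451  7.1405] twist rows 0.08470498517670715
```

>>> servo_tool(
  deltas=[
    [-0.05,-0.08,0.9,0.08,1],
    [-0.02,-0.05,0.9,0,1],
    [0,0,0.9,0,1],
    [0,0,0.9,0,1],
    [0,0,0.9,0,1],
    [0,0,0.9,0,0.8],
    [0,0,0.9,0,0.6],
    [0,0,0.7,0,0.6],
    [0,0,0,0,0.6],
    [0,0,0,0,0.6],
  ],
  newtons=60,
)

```text
time: 54.22
position: [0.4404, 0.3088, 0.0079]
orientation: [3.116, -0.014, -2.707]
contact_force: [-1.3, -1.1, 0.1]
width: 0.0509
finger_force: 0.0
```

```bash
python3 st.py
python3 - <<'E'
from h import *
print(togo([.4425,.309,.006]))
E
```

```text
54.2167 [0.4404 0.3088 0.0079] [ 3.116  -0.0141 -2.7068] [ 0.4714  0.1644 -0.2252  1.1944  0.0261  0.0366] [-0.0235  0.0173 -0.9996]
tilt 0.02920660921215842 theta -2.204002984952776 [-0.4819 -0.8758 -0.0292]
[-0.0659 -0.0244  0.0601]
```

>>> servo_tool(
  deltas=[
    [-0.07,0,0.05,0,0.6],
    [0,0,0,0,0.6],
    [0,0,0,0,0],
    [0,0,0,0,0],
    [0,0,0,0,0],
    [0,0,0,0,0],
    [0,0,0,0,0],
    [0,0,0,0,0],
  ],
  newtons=60,
)

```text
time: 54.88
position: [0.445, 0.3112, 0.0094]
orientation: [3.116, -0.007, -2.708]
contact_force: [-0.8, 0.3, 5.6]
width: 0.0186
finger_force: 60.8
```

```bash
python3 st.py
python3 - <<'E'
from h import *
print(readout.read_state()['contact_force'],readout.read_state()['width'])
E
```

```text
54.8833 [0.445  0.3112 0.0094] [ 3.1159 -0.0071 -2.7076] [ 0.4716  0.1684 -0.2174  1.1912  0.0259  0.0376] [-0.0173  0.0203 -0.9996]
tilt 0.026648597590516746 theta -2.4363974461761297 [-0.2679 -0.9631 -0.0266]
[-0.7928  0.3111  5.6471] 0.01860639503032073
```

>>> servo_tool(
  deltas=[
    [0,0,-0.4,0,0],
    [0,0,-0.9,0,0],
    [0,0,-0.9,0,0],
    [0,0,-0.9,0,0],
    [0,0,-0.9,0,0],
    [0,0,-0.9,0,0],
    [0,0,-0.9,0,0],
    [0,0,0,1,0],
    [0,0,0,1,0],
    [0,0,0,1,0],
    [0,0,0,1,0],
    [0,0,0,0.33,0],
    [0,0,0,0,0],
    [0,0,0,0,0],
  ],
)

```text
time: 56.05
position: [0.4469, 0.3072, 0.1815]
orientation: [3.125, -0.022, 3.057]
contact_force: [0.5, 0.3, -0.8]
width: 0.0188
finger_force: 59.9
```

```bash
python3 st.py
python3 - <<'E'
from h import *
print(readout.read_state()['width'],togo([.398,-.0684,.175]))
# post top from wrist w13, via fixed hand-eye
def T(p,o):
    M=np.eye(4);M[:3,:3]=Rot(o);M[:3,3]=p;return M
s=readout.read_state();c=cams.get_calibration('wrist');H=np.linalg.inv(T(s['position'],s['orientation']))@c['pose']
c13=dict(c);c13['pose']=T([.4845,-.0226,.3062],[3.1233,.0053,-2.3623])@H
g=proj(c13,[.532,-.086,.1415]);im=cv2.imread('pics/w13.png');print(g)
u,v=map(int,g);print(im.max(2)[v-22:v+24:3,u-30:u+33:3])
E
```

```text
56.05 [0.4469 0.3072 0.1815] [ 3.1247 -0.0225  3.0573] [0.4632 0.0956 0.0503 1.5359 0.0262 0.5475] [-0.021   0.0188 -0.9996]
tilt 0.0281474543309185 theta -2.3007335171385814 [-0.7985 -0.6013 -0.0281]
0.018782523527272936 [  0.5636 -12.6135   0.0159]
[242.158  171.2649]
[[136 134 130 128 136 128  84  89 125  99  81  81  69  49  57  49  49  52
   49  49  74]
 [130 126 132 126 135  93  91 127 122  78  82  55  55  52  53  51  50  50
   49  48  79]
 [135 126 129 132  96 102 127 125  79  71  56  53  53  63  62  52  49  50
   50  48  82]
 [135 134 128  92 100 128 117  83  67  68  66  68  57  56  57  63  52  49
   46  53  78]
 [132 133  85  99 131  95  79  72  70  73  82  73  73  63  58  61  60  52
   53  77  82]
 [137  84 103 130  93  80  78  70  94 111 111 107  99  71  62  53  56  51
   79  81  73]
 [ 82 105 134  91  78  79  81  71 106 106 111 111 109  77  69  57  53  73
   81  71  52]
 [108 135  96  76  78  81  81  72 107 109 110 110 112 100  67  54  68  80
   81  53  89]
 [134  77  78  77  80  77  80  71 103 106 110 108 114  88  70  71  80  80
   55  96 117]
 [ 76  75  75  78  75  75  76  74  79 110 106 111 104  76  66  81  62  51
  109 117 112]
 [ 77  77  76  80  76  75  81  76  78  73  74  75  71  71  80  53  53 112
  116 117 116]
 [ 75  75  74  75  76  77  79  78  80  73  78  75  78  81  57  44 111 117
  117 118  96]
 [ 73  74  77  75  73  73  74  77  79  76  76  78  76  53  58 119 118 118
  118  63  51]
 [ 71  75  79  73  77  73  76  78  79  78  79  77  53  59 113 117 118 117
   99  50  42]
 [ 74  73  77  77  74  83  78  71  75  79  76  41  70 118 118 117 115 121
  119  92  48]
 [ 75  75  79  77  76  76  75  75  78  78  42  88 118 117 119  80  50  63
   74 100  88]]
```

>>> servo_tool(
  deltas=[
    [0.04,-0.97,0,0,0],
    [0.04,-0.97,0,0,0],
    [0.04,-0.97,0,0,0],
    [0.04,-0.97,0,0,0],
    [0.04,-0.97,0,0,0],
    [0.04,-0.97,0,0,0],
    [0.04,-0.97,0,0,0],
    [0.04,-0.97,0,0,0],
    [0.04,-0.97,0,0,0],
    [0.04,-0.97,0,0,0],
    [0.04,-0.97,0,0,0],
    [0.04,-0.97,0,0,0],
    [0.04,-0.97,0,0,0],
    [0,0,0.6,0,0],
    [0,0,0.6,0,0],
    [0,0,0.4,0,0],
    [0,0,0,0,0],
    [0,0,0,0,0],
  ],
)

```text
time: 57.55
position: [0.3976, -0.0669, 0.127]
orientation: [3.124, -0.023, 3.057]
contact_force: [0.5, 0.4, -0.4]
width: 0.0184
finger_force: 59.9
```

```bash
python3 st.py
python3 - <<'E'
from h import *
s=readout.read_state();print(s['width'],togo([.398,-.0684,.1259]))
c,i=shot('scene','s17');c3,i3=shot('side','d17')
y=s['orientation'][2]-np.pi;X=np.array([np.cos(y),np.sin(y),0]);Y=np.array([-X[1],X[0],0]);t=s['position']
tip=t+.100*X-.006*Y;tip[2]=t[2]-.0064;print('tip',tip)
P=np.array([.532,-.086,.1415])
np.set_printoptions(linewidth=200)
for n,cc,a in(('scene',c,i),('side',c3,i3)):
    b=cv2.imread('pics/%s16.png'%('s' if n=='scene' else 'd'))[:,:,::-1]
    g=proj(cc,tip);h=proj(cc,P);r=proj(cc,tip-.06*X);print(n,'tip',g,'leg root',r,'post top',h)
    D=np.abs(a.astype(int)-b).max(2)
    u0,u1=int(min(g[0],h[0],r[0]))-9,int(max(g[0],h[0],r[0]))+10;v0,v1=int(min(g[1],h[1],r[1]))-8,int(max(g[1],h[1],r[1]))+9
    print(u0,v0);print(D[v0:v1:1,u0:u1]//10);print(a.max(2)[v0:v1,u0:u1])
E
```

```text
57.55 [ 0.3976 -0.0669  0.127 ] [ 3.124  -0.0233  3.057 ] [-0.3421 -0.244  -0.3783  1.4635  0.0111 -0.2574] [-0.0217  0.0195 -0.9996]
tilt 0.029186436477928644 theta -2.3043874861310525 [-0.7965 -0.6039 -0.0292]
0.018448363783564105 [-0.0178 -0.051   0.0356]
tip [ 0.4968 -0.0813  0.1206]
scene tip [243.08   180.2098] leg root [243.2995 163.2869] post top [241.0472 184.4045]
232 155
[[ 4  3  3  1  0  0  0  0  0  1  5  9 10 10 11 10  9  8  5  1  0]
 [ 4  4  3  2  0  0  0  0  0  0  3  6  7  8  9  8  6  5  3  0  0]
 [ 4  4  3  1  0  0  0  0  0  0  1  3  4  5  5  4  4  3  2  0  0]
 [ 4  4  2  0  0  0  0  0  0  0  0  2  3  3  1  1  3  3  2  1  0]
 [ 4  3  1  0  0  0  0  0  0  0  0  2  3  2  0  0  2  3  3  1  0]
 [ 4  3  1  0  0  0  0  0  0  0  0  2  3  2  0  0  1  3  3  2  0]
 [ 4  3  2  1  0  0  0  0  0  0  1  2  3  2  0  0  0  2  3  2  1]
 [ 4  4  4  3  1  1  1  0  0  0  1  3  2  1  0  0  0  2  3  3  1]
 [ 5  4  4  4  4  3  3  1  0  0  2  3  2  1  0  0  0  1  2  3  2]
 [ 5  5  5  5  4  4  4  3  1  1  2  3  3  1  0  0  0  0  2  3  2]
 [ 4  4  5  5  4  4  4  4  4  3  3  3  3  1  0  0  0  0
[... 11385 characters left out ...]
0  91  87 101 124 141 142 140 139 139 139 141 145 148 151 152 152 153 154 152 153 153 152 152 152 153 153 153 154 153 153 154 154 153 151]
 [142 146 142 142 142 141 129 108  98  94  89  91  89  88 108 131 136 140 140 140 139 140 141 145 149 152 153 154 154 154 155 154 155 155 155 155 155 156 155 154 153 154 154 153 152 152]
 [135 142 140 140 139 138 134 115 100  96  94  94  93  93 113 136 136 143 142 139 137 135 137 144 150 154 154 156 154 155 156 157 157 157 157 156 158 158 156 153 153 153 154 153 153 153]
 [127 137 139 140 140 139 137 126 108 101 104 108 111 112 123 138 138 136 142 137 131 129 131 137 145 155 158 158 157 158 157 158 158 159 159 159 158 158 157 155 152 152 154 153 153 153]]
```

>>> servo_tool(
  deltas=[
    [-0.2,-0.01,0,0,0],
    [-0.2,-0.01,0,0,0],
    [-0.2,0,0,0,0],
    [-0.2,0,0,0,0],
    [-0.2,0,-0.01,0,0],
    [-0.2,0,0,0,0],
    [0,0,0,0,0],
  ],
)

```text
time: 58.23
position: [0.4353, -0.0712, 0.1268]
orientation: [3.124, -0.021, 3.056]
contact_force: [-2.1, -0.5, -0.6]
width: 0.0182
finger_force: 59.9
```

```bash
python3 st.py;python3 - <<'E'
from h import *
s=readout.read_state();print(s['contact_force'],s['width'])
y=s['orientation'][2]-np.pi;X=np.array([np.cos(y),np.sin(y),0]);Y=np.array([-X[1],X[0],0]);t=s['position']
tip=t+.100*X-.006*Y;tip[2]=t[2]-.0064;print('tip',tip, tip-.04*X-np.array([.532,-.085,.1195]))
E
```

```text
58.2333 [ 0.4353 -0.0712  0.1268] [ 3.1244 -0.0211  3.0562] [-0.3228 -0.1439 -0.2934  1.4459  0.0117 -0.2374] [-0.0196  0.0189 -0.9996]
tilt 0.027231196136956286 theta -2.3393783132815025 [-0.7754 -0.6309 -0.0272]
[-2.0618 -0.4729 -0.6049] 0.018238236831306442
tip [ 0.5344 -0.0857  0.1204] [-0.0374  0.0027  0.0009]
```

>>> servo_tool(
  deltas=[
    [-0.2,0,0,0,0],
    [-0.2,0,-0.01,0,0],
    [-0.2,0,0,0,0],
    [-0.2,0,-0.01,0,0],
    [-0.2,0,0,0,0],
    [-0.2,0,-0.01,0,0],
    [0,0,0,0,0],
    [0,0,0,0,0],
  ],
)

```text
time: 58.9
position: [0.4703, -0.0743, 0.127]
orientation: [3.125, -0.022, 3.056]
contact_force: [0.3, -0.5, -1.6]
width: 0.0185
finger_force: 59.8
```

```bash
cat > ins.py <<'E'
from h import *
s=readout.read_state();print(s['position'],s['orientation'],s['contact_force'],s['width'])
y=s['orientation'][2]-np.pi;X=np.array([np.cos(y),np.sin(y),0]);Y=np.array([-X[1],X[0],0]);t=s['position']
tip=t+.100*X-.006*Y;tip[2]=t[2]-.0064;d=tip-.04*X-np.array([.532,-.085,.1195]);print('seat err along,lat,z',d@X,d@Y,d[2])
E
python3 ins.py
```

```text
[ 0.4703 -0.0743  0.127 ] [ 3.1248 -0.0218  3.0559] [ 0.2612 -0.4604 -1.608 ] 0.018524283609146448
seat err along,lat,z -0.0024260418748181098 -0.000642542727915145 0.0011476017757608564
```

>>> servo_tool(
  deltas=[
    [-0.09,0,0,0,0],
    [0,0,0,0,0],
    [0,0,0,0,0],
  ],
)

```text
time: 59.15
position: [0.4726, -0.0744, 0.127]
orientation: [3.125, -0.022, 3.056]
contact_force: [0.4, -0.7, -1.0]
width: 0.0185
finger_force: 59.8
```

```bash
python3 ins.py
```

```text
[ 0.4726 -0.0744  0.127 ] [ 3.1245 -0.0217  3.0558] [ 0.4149 -0.713  -0.9953] 0.01845613872788091
seat err along,lat,z -0.00013093981083921893 -0.0005083827496732563 0.00110802457733504
```

>>> servo_tool(
  deltas=[
    [0,0,0,0,0.3],
    [0,0,0,0,0.4],
    [0,0,0,0,0.5],
    [0,0,0,0,0.5],
    [0,0,0,0,0.5],
    [0,0,-0.2,0,0.5],
    [0,0,-0.6,0,0.5],
    [0,0,-0.9,0,0.5],
    [0,0,-0.9,0,0.5],
    [0,0,-0.9,0,0.5],
    [0.9,0,-0.3,0,0.5],
    [0.9,0,0,0,0.5],
    [0.9,0,0,0,0.5],
    [0.9,0,0,0,0.5],
    [0,0,0,0,0.5],
    [0,0,0,0,0.5],
  ],
)

```text
time: 60.48
position: [0.367, -0.0673, 0.2442]
orientation: [3.125, -0.019, 3.055]
contact_force: [0.3, -0.6, -1.0]
width: 0.0427
finger_force: 0.0
```

```bash
python3 st.py
python3 - <<'E'
from clip import *
c,i=shot('scene','s18');c3,i3=shot('side','d18')
X=np.array([.9963,-.086,0]);Y=np.array([.086,.9963,0]);S=np.array([.532,-.085,.1195])
G=S-.063*X+.006*Y+np.array([0,0,.009])
for n,cc,a in(('scene',c,i),('side',c3,i3)):
    ce,st,r=block(cc,a,proj(cc,G),rob=50);print(n,'block pred',proj(cc,G),'found',ce,st, 'tip pred',proj(cc,S+.04*X))
    if n=='scene':p=ce
    else:print('tri',tri(c,p,c3,ce),'want',G)
b=cv2.imread('pics/s16.png')[:,:,::-1];D=np.abs(i.astype(int)-b).max(2)
g=proj(c,S+.04*X).astype(int);print(D[g[1]-14:g[1]+10,g[0]-12:g[0]+18]//10)
cg=cv2.connectedComponentsWithStats((i.max(2)<45).astype(np.uint8));print([ (cg[3][j].round(1),cg[2][j,4]) for j in range(1,cg[0]) if np.hypot(*(cg[3][j]-[225,195]))<40 and cg[2][j,4]>15])
print('cover grip pred shut',proj(c,[.5286,-.125,.118]))
E
```

```text
60.4833 [ 0.367  -0.0673  0.2442] [ 3.125  -0.0193  3.0554] [-0.3706 -0.3185 -0.2037  1.7089  0.0105 -0.2843] [-0.0178  0.0182 -0.9997]
tilt 0.025488270690991008 theta -2.366855854199761 [-0.7583 -0.6514 -0.0255]
scene block pred [245.0724 169.6473] found [245.4273 170.8545] [242 164   8  15 110] tip pred [242.4792 204.0071]
side block pred [332.8242 156.6751] found [298.2792  14.1565] [ 238    0  114   40 2779] tip pred [302.8091 163.0011]
tri [ 0.6628 -0.066   0.4876] want [ 0.4697 -0.0736  0.1285]
[[0 0 0 0 0 0 0 0 0 0 0 0 0 0 0 0 0 0 0 0 0 0 0 0 0 0 0 0 0 0]
 [0 0 0 0 0 0 0 0 0 0 0 0 0 0 0 0 0 0 0 0 1 1 0 0 0 0 0 0 0 0]
 [0 0 0 0 0 0 0 0 0 0 0 0 0 0 0 0 0 0 0 0 1 2 0 0 0 0 0 0 0 0]
 [0 0 0 0 0 0 0 0 0 0 0 0 0 0 0 0 0 0 0 1 2 1 0 0 0 0 0 0 0 0]
 [0 0 0 0 0 0 0 0 0 0 0 0 0 0 0 0 0 0 1 2 2 1 0 0 0 0 0 0 0 0]
 [0 0 0 0 0 0 0 0 0 0 0 0 0 0 0 0 0 0 1 3 1 0 0 0 0 0 0 0 0 0]
 [0 0 0 0 0 0 0 0 0 0 0 0 0 0 0 0 0 0 2 2 1 0 0 0 0 0 0 0 0 0]
 [0 0 0 0 0 0 0 0 0 0 0 0 0 1 1 0 0 0 1 0 0 0 0 0 0 0 0 0 0 0]
 [0 0 0 0 0 0 0 0 0 0 0 0 0 1 1 0 0 1 1 1 1 0 0 0 0 0 0 0 0 0]
 [0 0 0 0 0 0 0 0 0 0 0 0 0
[... 418 characters left out ...]
0 0 0 0 0 0 0 0 0 0 0 1 2 0 0 0 0 0 0 0 0 0 0 0 0 0 0 0 0]
 [0 0 0 0 0 0 0 0 0 0 0 0 0 0 0 0 0 0 0 0 0 0 0 0 0 0 0 0 0 0]
 [0 0 0 0 0 0 0 0 0 0 0 0 0 0 0 0 0 0 0 0 0 0 0 0 0 0 0 0 0 0]
 [0 0 0 0 0 0 0 0 0 0 0 0 0 0 0 0 0 0 0 0 0 0 0 0 0 0 0 0 0 0]
 [0 0 0 0 0 0 0 0 0 0 0 0 0 0 0 0 0 0 0 0 0 0 0 0 0 0 0 0 0 0]
 [0 0 0 0 0 0 0 0 0 0 0 0 0 0 0 0 0 0 0 0 0 0 0 0 0 0 0 0 0 0]
 [0 0 0 0 0 0 0 0 0 0 0 0 0 0 0 0 0 0 0 0 0 0 0 0 0 0 0 0 0 0]
 [0 0 0 0 0 0 0 0 0 0 0 0 0 0 0 0 0 0 0 0 0 0 0 0 0 0 0 0 0 0]]
[(array([245.5, 170.9]), np.int32(107)), (array([224.6, 193.2]), np.int32(159)), (array([240.3, 216.9]), np.int32(39)), (array([254.8, 216.1]), np.int32(64))]
cover grip pred shut [224.9299 193.0269]
```

```bash
python3 -c "
from plant import ticket
print(ticket.sign_off())"
```

```text
the job is handed in; nothing more can be done
None
```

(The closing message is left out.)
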